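Load pressed pellets from the desiccator into the spectrometer's sample carrier

TASK

Take the knobbed lid off the desiccator, set it aside on the worktop, and, with the keeper bail swung back open (it may be found open or closed), move every pellet that is inside into a nest of its own on the sample carrier: lay it flat in the lane before the nest and nudge it home along the lane, until it rests against the brass end pin and the steel side bearing with the white spring roller pressing on it. Only when all pellets are home, swing the bail over until its bar lies in its catches; at the end the lid must be back on the desiccator, squarely enough to seal the flange. Do not push the timer, the dropper bottle or the vial behind about.

Things in the scene. Friction and masses are not known exactly. Their poses are not given: they have to be found in the camera images.
- desiccator: Sizes here are in mm. Desiccator: clear round bowl fixed to the worktop, outer diameter 188 at its top flange, inner diameter 160, 58 high. Origin: centre of its underside, on the worktop. Inside, at height 22, lies a white round plate with a 3 high lip at radius 63-66; the pellets lie flat on the plate inside the lip.
- desiccator_lid: Loose clear domed lid of the desiccator, diameter 188, 220 g, flat underside without spigot: it just lies on the bowl's flange (underside at height 58). Origin: centre of its underside.
- lid_knob (a point): Centre of the blue knob on the lid, on the lid's axis, 52 above its underside. The knob is 24 in diameter (28 at its top) and reaches from 38 to 68 above the lid's underside.
- carrier: Sample carrier: grey metal plate fixed to the worktop, 122 along its x by 330 along its y, top face at height 12. Origin on the worktop under the middle nest's centre; the plate reaches x from -66 to +56. Its +x points from the open front, where pellets go in, to the bail hinge at the back. A dark lane 43 wide leads along +x into each nest. Forked catches for the bail stand at (-26, +156) and (-26, -156), 36 high.
- nest_1 (a point): Nest 1 of the carrier, at carrier y = 80: the point where the centre (half-way up) of a pellet is when it is home, 19 above the worktop. Axes as the carrier's. In each nest a fixed end pin, a side bearing and a spring roller, 8 in diameter and 8 high above the plate, stand round the pellet with their axes 24 from this point; a pellet slid in along +x pushes the roller about 4 aside (under 5 N), passes it and is then stopped by the end pin.
- nest_1_end_pin: Fixed brass pin of nest_1, 25 deg to the left of +x: stops the pellet.
- nest_1_bearing: Steel bearing of nest_1 on a fixed axle, turning freely, 92 deg to the right of +x: locates the pellet's right flank.
- nest_1_roller: White freely turning spring-loaded roller of nest_1, 115 deg to the left of +x; free, it stands 2 further in; it presses a pellet that is home against pin and bearing with about 1.6 N. A dark plunger block 7 high stands outside it.
- nest_2 (a point): Nest 2 of the carrier, at carrier y = 0: the point where the centre (half-way up) of a pellet is when it is home, 19 above the worktop.
- nest_2_end_pin: Fixed brass pin of nest_2, 25 deg to the left of +x: stops the pellet.
- nest_2_bearing: Steel bearing of nest_2 on a fixed axle, turning freely, 92 deg to the right of +x: locates the pellet's right flank.
- nest_2_roller: White freely turning spring-loaded roller of nest_2, 115 deg to the left of +x; free, it stands 2 further in; it presses a pellet that is home against pin and bearing with about 1.6 N. A dark plunger block 7 high stands outside it.
- nest_3 (a point): Nest 3 of the carrier, at carrier y = -80: the point where the centre (half-way up) of a pellet is when it is home, 19 above the worktop.
- nest_3_end_pin: Fixed brass pin of nest_3, 25 deg to the left of +x: stops the pellet.
- nest_3_bearing: Steel bearing of nest_3 on a fixed axle, turning freely, 92 deg to the right of +x: locates the pellet's right flank.
- nest_3_roller: White freely turning spring-loaded roller of nest_3, 115 deg to the left of +x; free, it stands 2 further in; it presses a pellet that is home against pin and bearing with about 1.6 N. A dark plunger block 7 high stands outside it.
- bail (a joint): Angle of the keeper bail, a steel wire frame hinged along the carrier's back: 0 = closed, lying in the forked catches; 2.0 = fully open, leaning back. Hinge line along carrier y, at carrier x = +44, 30 above the worktop. It tips over of itself on either side of upright (about 1.6) and moves easily (under 1 N at the bar).
- bail_bar (a point): Middle of the bail's bare cross-bar (along carrier y, 318 long, 8 thick), 70 from the hinge line. Closed, it is at carrier x = -26, 32 above the worktop. Three tabs (14 wide, 3 thick, red sleeves 24 long on the bar above them) reach 15 below the bar's centre, one before each nest: they drop in front of a pellet that is home, and land on top of one that is not.
- pellet_1_center (a point): Centre of a pressed pellet with red-brown faces in a steel ring: a disc 40 in diameter, 14 thick, 60 g, both faces alike. May be absent.
- pellet_2_center (a point): Centre of a pressed pellet with dark grey faces in a steel ring: a disc 40 in diameter, 14 thick, 60 g, both faces alike. May be absent.
- pellet_3_center (a point): Centre of a pressed pellet with sand-coloured faces in a steel ring: a disc 40 in diameter, 14 thick, 60 g, both faces alike. May be absent.
- timer: White bench timer, 24 x 66 x 62, a bystander. Origin: centre of its underside.
- dropper: White dropper bottle, 32 in diameter, 76 high, a bystander. Origin: centre of its underside.
- red_cap_vial: Vial with red cap, 23 in diameter, 46 high, a bystander. Origin: centre of its underside.

How it is judged:
On the way, in this order (a step that is already met when the one before it is completed fails the run):
1. the lid lies released on the worktop, clear of the desiccator (horizontal distance between lid_knob and desiccator above 0.185 m and height (world z) of lid_knob below 0.065 m and linear speed of desiccator_lid below 0.05 m/s and contact force between the fingers and desiccator_lid below 0.1 N), for 0.2 s.
2. every pellet is home in a nest, touching end pin, side bearing and roller, with the bail still open (((distance between pellet_1_center and nest_1 below 0.003 m and angle between the z axis of pellet_1 and the z axis of carrier, either way round below 0.06 rad and contact force between pellet_1 and nest_1_end_pin above 0.15 N and contact force between pellet_1 and nest_1_bearing above 0.15 N and contact force between pellet_1 and nest_1_roller above 0.15 N) or (distance between pellet_1_center and nest_2 below 0.003 m and angle between the z axis of pellet_1 and the z axis of carrier, either way round below 0.06 rad and contact force between pellet_1 and nest_2_end_pin above 0.15 N and contact force between pellet_1 and nest_2_bearing above 0.15 N and contact force between pellet_1 and nest_2_roller above 0.15 N) or (distance between pellet_1_center and nest_3 below 0.003 m and angle between the z axis of pellet_1 and the z axis of carrier, either way round below 0.06 rad and contact force between pellet_1 and nest_3_end_pin above 0.15 N and contact force between pellet_1 and nest_3_bearing above 0.15 N and contact force between pellet_1 and nest_3_roller above 0.15 N)) and ((distance between pellet_2_center and nest_1 below 0.003 m and angle between the z axis of pellet_2 and the z axis of carrier, either way round below 0.06 rad and contact force between pellet_2 and nest_1_end_pin above 0.15 N and contact force between pellet_2 and nest_1_bearing above 0.15 N and contact force between pellet_2 and nest_1_roller above 0.15 N) or (distance between pellet_2_center and nest_2 below 0.003 m and angle between the z axis of pellet_2 and the z axis of carrier, either way round below 0.06 rad and contact force between pellet_2 and nest_2_end_pin above 0.15 N and contact force between pellet_2 and nest_2_bearing above 0.15 N and contact force between pellet_2 and nest_2_roller above 0.15 N) or (distance between pellet_2_center and nest_3 below 0.003 m and angle between the z axis of pellet_2 and the z axis of carrier, either way round below 0.06 rad and contact force between pellet_2 and nest_3_end_pin above 0.15 N and contact force between pellet_2 and nest_3_bearing above 0.15 N and contact force between pellet_2 and nest_3_roller above 0.15 N)) and ((distance between pellet_3_center and nest_1 below 0.003 m and angle between the z axis of pellet_3 and the z axis of carrier, either way round below 0.06 rad and contact force between pellet_3 and nest_1_end_pin above 0.15 N and contact force between pellet_3 and nest_1_bearing above 0.15 N and contact force between pellet_3 and nest_1_roller above 0.15 N) or (distance between pellet_3_center and nest_2 below 0.003 m and angle between the z axis of pellet_3 and the z axis of carrier, either way round below 0.06 rad and contact force between pellet_3 and nest_2_end_pin above 0.15 N and contact force between pellet_3 and nest_2_bearing above 0.15 N and contact force between pellet_3 and nest_2_roller above 0.15 N) or (distance between pellet_3_center and nest_3 below 0.003 m and angle between the z axis of pellet_3 and the z axis of carrier, either way round below 0.06 rad and contact force between pellet_3 and nest_3_end_pin above 0.15 N and contact force between pellet_3 and nest_3_bearing above 0.15 N and contact force between pellet_3 and nest_3_roller above 0.15 N)) and value of joint bail above 0.5 rad), for 0.2 s.
3. the bail lies closed in its catches with every pellet home (((distance between pellet_1_center and nest_1 below 0.003 m and angle between the z axis of pellet_1 and the z axis of carrier, either way round below 0.06 rad and contact force between pellet_1 and nest_1_end_pin above 0.15 N and contact force between pellet_1 and nest_1_bearing above 0.15 N and contact force between pellet_1 and nest_1_roller above 0.15 N) or (distance between pellet_1_center and nest_2 below 0.003 m and angle between the z axis of pellet_1 and the z axis of carrier, either way round below 0.06 rad and contact force between pellet_1 and nest_2_end_pin above 0.15 N and contact force between pellet_1 and nest_2_bearing above 0.15 N and contact force between pellet_1 and nest_2_roller above 0.15 N) or (distance between pellet_1_center and nest_3 below 0.003 m and angle between the z axis of pellet_1 and the z axis of carrier, either way round below 0.06 rad and contact force between pellet_1 and nest_3_end_pin above 0.15 N and contact force between pellet_1 and nest_3_bearing above 0.15 N and contact force between pellet_1 and nest_3_roller above 0.15 N)) and ((distance between pellet_2_center and nest_1 below 0.003 m and angle between the z axis of pellet_2 and the z axis of carrier, either way round below 0.06 rad and contact force between pellet_2 and nest_1_end_pin above 0.15 N and contact force between pellet_2 and nest_1_bearing above 0.15 N and contact force between pellet_2 and nest_1_roller above 0.15 N) or (distance between pellet_2_center and nest_2 below 0.003 m and angle between the z axis of pellet_2 and the z axis of carrier, either way round below 0.06 rad and contact force between pellet_2 and nest_2_end_pin above 0.15 N and contact force between pellet_2 and nest_2_bearing above 0.15 N and contact force between pellet_2 and nest_2_roller above 0.15 N) or (distance between pellet_2_center and nest_3 below 0.003 m and angle between the z axis of pellet_2 and the z axis of carrier, either way round below 0.06 rad and contact force between pellet_2 and nest_3_end_pin above 0.15 N and contact force between pellet_2 and nest_3_bearing above 0.15 N and contact force between pellet_2 and nest_3_roller above 0.15 N)) and ((distance between pellet_3_center and nest_1 below 0.003 m and angle between the z axis of pellet_3 and the z axis of carrier, either way round below 0.06 rad and contact force between pellet_3 and nest_1_end_pin above 0.15 N and contact force between pellet_3 and nest_1_bearing above 0.15 N and contact force between pellet_3 and nest_1_roller above 0.15 N) or (distance between pellet_3_center and nest_2 below 0.003 m and angle between the z axis of pellet_3 and the z axis of carrier, either way round below 0.06 rad and contact force between pellet_3 and nest_2_end_pin above 0.15 N and contact force between pellet_3 and nest_2_bearing above 0.15 N and contact force between pellet_3 and nest_2_roller above 0.15 N) or (distance between pellet_3_center and nest_3 below 0.003 m and angle between the z axis of pellet_3 and the z axis of carrier, either way round below 0.06 rad and contact force between pellet_3 and nest_3_end_pin above 0.15 N and contact force between pellet_3 and nest_3_bearing above 0.15 N and contact force between pellet_3 and nest_3_roller above 0.15 N)) and value of joint bail below 0.06 rad), for 0.2 s.
At the end, for the whole second after the job is handed in: Every pellet lies flat in a nest, its centre within 3 mm of the nest's point, touching end pin, side bearing and roller (over 0.15 N each); the bail is within 0.06 rad of closed; the lid lies flat on the desiccator's flange, within 10 mm of centred; everything at rest (all of step 3 and velocity of joint bail below 0.05 rad/s and horizontal distance between lid_knob and desiccator below 0.01 m and angle between desiccator_lid's own z axis and vertical below 0.05 rad and height (world z) of lid_knob between 0.104 and 0.116 m and linear speed of each of desiccator_lid, pellet_1, pellet_2, pellet_3 below 0.02 m/s).
It fails at once if a bystander is pushed more than 3 cm (distance of any of timer, dropper, red_cap_vial from where it was at the start of the episode above 0.03 m).
Of pellet_1, pellet_2, pellet_3 only 2 to 3 are there at a start; the rules pass over those that are not, and their reading is None.
At some moment in a run one of pellet_1, pellet_2, pellet_3, desiccator_lid may be knocked a few centimetres aside while the robot is not near it.
It also fails if it takes over 210 s, if anything falls off the work surface, if the arm or the gripper's body presses on something with over 40 N, if the wrist force passes 120 N, or if a joint passes its speed limit or range.

ROBOT

A 6-joint arm with a two-finger parallel gripper is mounted at the origin on a cart in front of the work surface, level with it; the furniture and walls round the work are solid. World frame = base frame: x ahead of the robot, y to its left, z up, the work surface at z = 0. Lengths are in m, angles in rad, forces in N, time in s.
With the tool pointing down it reaches from about 0.35 to 0.975 m from the base axis. Payload 4.9 kg.
Tool frame: the origin (TCP) lies between the finger pads; the fingertips stand 19 mm ahead of it and the grasp point (between the pads) is the TCP; z points along the fingers, y is the direction in which the jaws open and shut (so a half turn about z gives the same grasp; the last joint's range is limited). The gripper opens to 85 mm and grips with 20 to 120 N. Pads are 22 mm wide; open, the fingers measure 114 mm over their backs; the gripper's body (76 mm by 85 mm) begins 54 mm behind the grasp point. The pads swing forward as they close: fully open they stand 13 mm farther back than shut.
Start: joints at [-1.438, 0.053, 1.613, -0, 1.476, -0.119], TCP at [0.156, -0.605, 0.25] pointing down, gripper open.
Joint ranges: [-3.01, 3.01], [-1.01, 2.22], [0.06, 2.58], [-1.02, 4.17], [0.09, 2.62], [-3.14, 3.14]. Speed limits (rad/s): [2.57, 2.57, 3.14, 3.14, 3.14, 3.14].

INTERFACE

Orientations are given as a unit quaternion [w, x, y, z].
In Python, from plant import state, grab_frame, calibration, job_done gives the robot as it stands. The module is installed in compiled form; this text tells all that it offers.
- The arm moves only by the tool servo_tool, never from a script. Its argument "deltas" is a list that holds one entry, the list of rows, each a list of 5 numbers: the finger opening in mm, from 0 to 85.4, then the shift along the world's x, y, z in mm, then the turn about the world's z in units of 6 degrees (1.0 is 6 degrees). A call has 1 to 5 rows; each row is the pose to reach, as a shift and turn from the pose commanded when the call began; what a row does not reach only later rows make up. A row lasts 1/8 s, in which the tool goes at most 62.5 mm and 10.7 degrees, less where a joint would pass 70% of its speed; a pose out of reach is approached as far as the arm can. A call with a gripper value outside its range is refused whole. The fingers move at their own pace and stop on an object; the grip force is fixed at half the most. Time passes only in rows, so rows that repeat a pose let the fingers close. It gives the time, the measured TCP pose, the force and the opening at its end, in the units of the state.
- state(): the state, without advancing time (a new reading comes with each control period).
- grab_frame(name): name is "scene" or "top"; returns the picture (384x512x3 uint8, red, green, blue); there is no depth.
- calibration(name): a dict with "intrinsics" (3x3 intrinsics, pixels), "k1" (the pictures are not rectified: a ray, as slopes to the right and down, at radius r is drawn at 1 + k1 r^2 times it, then the intrinsics apply), "world_from_camera" (4x4, takes a point from camera to world coordinates). Camera axes: x right, y down, z forward; pixel columns grow to the right and rows downward; lengths in m; the calibration is good to about 2 mm. A picture is of the moment at which its call begins. calibration takes no time and is no camera call.
- job_done(): hands the job in, once; it reports no verdict.
The state is a dict: "time": time; "joint_pos": joint angles; "joint_vel": joint speeds; "joint_efforts": joint torques, N m; "tool_pos": TCP position; "tool_rot": TCP orientation; "contact_force": force on the tool from outside, world axes, zero at the start; "ft_torque": the same for the moment, N m; "gripper_width": opening from 0.0 (shut) to 1.0 (fully open).
Only numpy, scipy, OpenCV 4.12 (cv2) and the standard library are available. Lean on these libraries where they do the work, as an engineer would, in place of code of your own. Each camera call takes 0.05 s, during which the arm holds its last target.

## Working session

There is one attempt and no reset: what is moved stays moved. The work goes in short steps, Python scripts to look and compute and a tool call to move; the robot and the scene stay as the last step left them, time stands still between calls to the robot, and variables do not carry over. Pictures are saved under pics/ and viewed, and the job is handed in when it is done.

Besides the shell and the picture viewer there is one more tool, called by a JSON object that holds its "op" and its "data". servo_tool: Moves the arm, as the interface text tells. Its arguments: {"type":"object","properties":{"deltas":{"type":"array","items":{"type":"array","items":{"type":"array","items":{"type":"number"}}}}},"required":["deltas"]}

```bash
mkdir -p pics; cat > h.py <<'E'
import numpy as np, cv2
from plant import state, grab_frame, calibration, job_done
def snap(n,f):
    im=grab_frame(n); cv2.imwrite('pics/'+f,im[:,:,::-1]); return im
def ray(n,u,v):
    c=calibration(n);K=np.array(c['intrinsics']);T=np.array(c['world_from_camera'])
    d=np.array([(u-K[0,2])/K[0,0],(v-K[1,2])/K[1,1]])
    x=d.copy()
    for _ in range(30): x=d/(1+c['k1']*(x@x))
    return T[:3,3],T[:3,:3]@np.array([x[0],x[1],1])
def at(n,u,v,z):
    o,d=ray(n,u,v); return o+d*(z-o[2])/d[2]
def proj(n,p):
    c=calibration(n);K=np.array(c['intrinsics']);T=np.array(c['world_from_camera'])
    q=T[:3,:3].T@(np.array(p)-T[:3,3]);x=q[:2]/q[2];x=x*(1+c['k1']*(x@x))
    return K[0,0]*x[0]+K[0,2],K[1,1]*x[1]+K[1,2]
E
python3 - <<'E'
from h import *
np.set_printoptions(precision=4,suppress=True)
for n in('scene','top'):
    snap(n,n+'0.png');c=calibration(n);print(n,c['k1'],np.array(c['intrinsics']),np.array(c['world_from_camera']))
print(state())
E
```

```text
scene 0.004883345399857472 [[408.0968   0.     260.0262]
 [  0.     408.0968 191.7667]
 [  0.       0.       1.    ]] [[-0.673  -0.3814  0.6338 -0.2533]
 [-0.7397  0.3514 -0.574   0.7601]
 [-0.0038 -0.855  -0.5185  0.7708]
 [ 0.      0.      0.      1.    ]]
top 0.03438746284846378 [[357.5022   0.     257.2306]
 [  0.     357.5022 195.5347]
 [  0.       0.       1.    ]] [[ 0.0075 -0.989   0.1479  0.4589]
 [-0.9999 -0.0058  0.0118  0.0098]
 [-0.0108 -0.148  -0.9889  1.0695]
 [ 0.      0.      0.      1.    ]]
{'time': 0.1, 'joint_pos': array([-1.438 ,  0.0533,  1.6141, -0.    ,  1.476 , -0.119 ]), 'joint_vel': array([ 0.0019, -0.0014, -0.0046, -0.0003,  0.0005, -0.001 ]), 'joint_efforts': array([  0.0011, -39.4904, -37.1362,  -0.    ,   0.004 ,   0.    ]), 'tool_pos': array([ 0.1556, -0.6048,  0.2492]), 'tool_rot': array([-0.0009,  0.9921,  0.1256, -0.    ]), 'contact_force': array([ 0.6647,  0.0818, -0.1477]), 'ft_torque': array([ 0.0489, -0.0067,  0.0173]), 'gripper_width': 1.0010510599441262}
```

View pics/scene0.png

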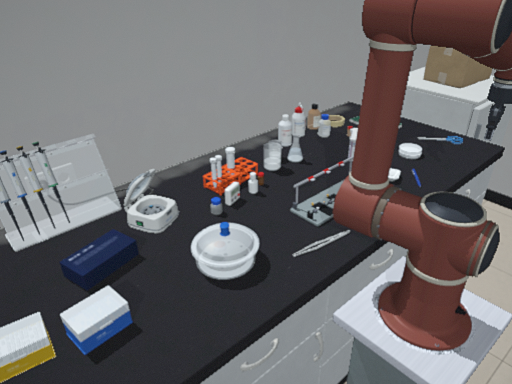

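View pics/top0.png

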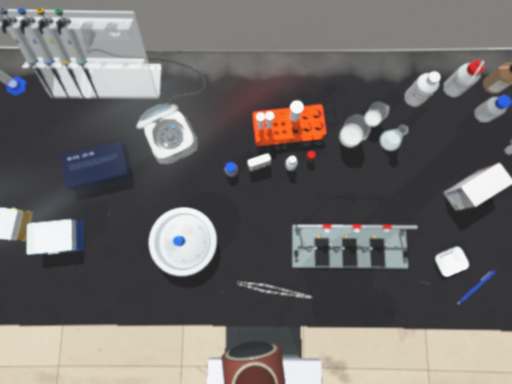

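```bash
python3 - <<'E'
from h import *
im=grab_frame('top')
c=cv2.resize(im[200:290,270:430],None,fx=5,fy=5,interpolation=cv2.INTER_CUBIC);cv2.imwrite('pics/a1.png',c[:,:,::-1])
c=cv2.resize(im[195:290,130:230],None,fx=6,fy=6,interpolation=cv2.INTER_CUBIC);cv2.imwrite('pics/a2.png',c[:,:,::-1])
im=grab_frame('scene')
c=cv2.resize(im[130:230,280:380],None,fx=6,fy=6,interpolation=cv2.INTER_CUBIC);cv2.imwrite('pics/a3.png',c[:,:,::-1])
c=cv2.resize(im[210:290,180:270],None,fx=6,fy=6,interpolation=cv2.INTER_CUBIC);cv2.imwrite('pics/a4.png',c[:,:,::-1])
E
```

```text
(no output)
```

View pics/a1.png

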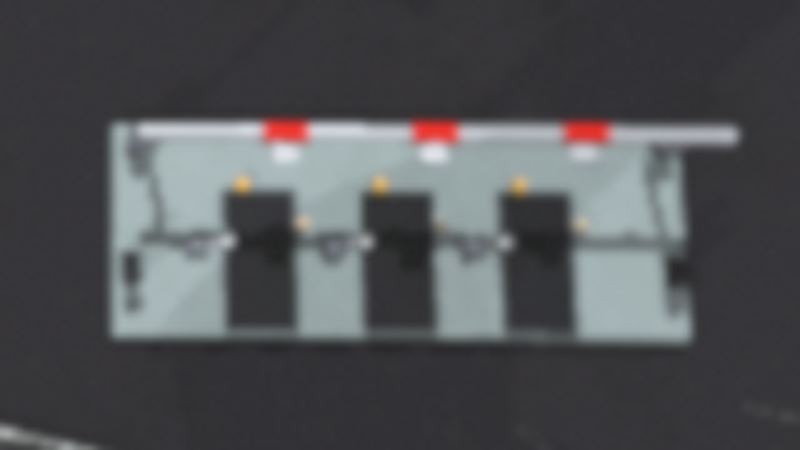

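View pics/a2.png

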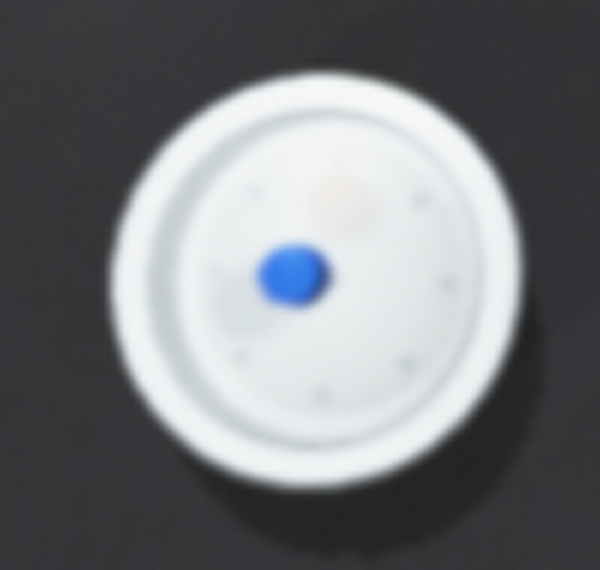

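View pics/a3.png

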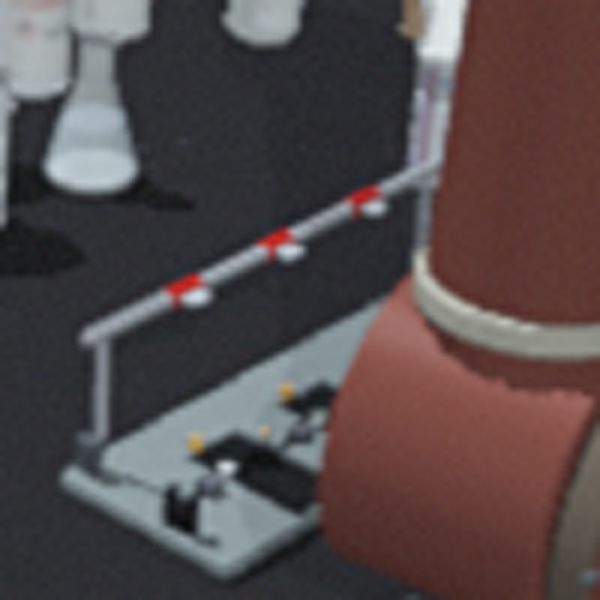

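View pics/a4.png

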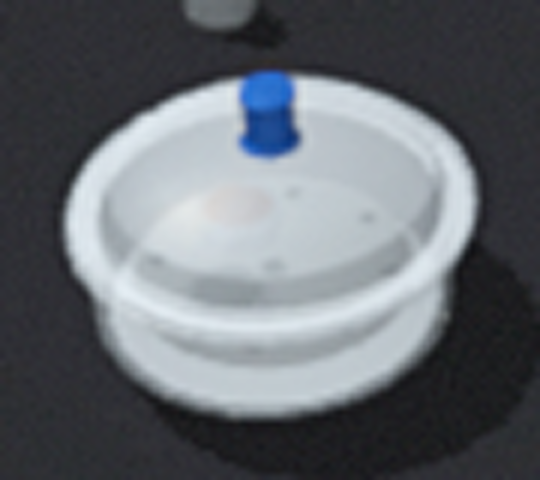

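```bash
python3 - <<'E'
from h import *
np.set_printoptions(precision=4,suppress=True)
im=grab_frame('top').astype(int);r,g,b=im[...,0],im[...,1],im[...,2]
def blobs(m,box,mn=2):
    M=np.zeros(m.shape,np.uint8);x0,x1,y0,y1=box;M[y0:y1,x0:x1]=m[y0:y1,x0:x1]
    n,l,s,c=cv2.connectedComponentsWithStats(M);return [(s[i,4],c[i]) for i in range(1,n) if s[i,4]>=mn]
box=(285,425,218,275)
print('pins');P=[]
for a,c in blobs((r-b>40)&(g-b>15),box,1): print(a,c,at('top',*c,.02)[:2])
print('white')
for a,c in blobs((r>200)&(g>200)&(b>200),(285,425,240,260),1): print(a,c,at('top',*c,.02)[:2])
print('red')
for a,c in blobs((r-g>80),box): print(a,c,at('top',*c,.1)[:2])
plate=((g>110)&(r>90)).astype(np.uint8); M=np.zeros_like(plate);M[228:275,285:425]=plate[228:275,285:425]
cn=max(cv2.findContours(M,0,2)[0],key=cv2.contourArea);R=cv2.minAreaRect(cn);
for q in cv2.boxPoints(R): print('corner',q,at('top',*q,.012)[:2])
k=[(a,c) for a,c in blobs((b-r>80),(160,200,225,255),10)];print(k,[at('top',*c,.126)[:2] for _,c in k])
im2=grab_frame('scene').astype(int)
k2=blobs((im2[...,2]-im2[...,0]>60),(215,235,215,242),10);print(k2,[at('scene',*c,.112)[:2] for _,c in k2],[at('scene',*c,.12)[:2] for _,c in k2])
w=((g>150)).astype(np.uint8);M=np.zeros_like(w);M[200:285,140:225]=w[200:285,140:225]
cn=max(cv2.findContours(M,0,2)[0],key=cv2.contourArea);e=cv2.fitEllipse(cn);print(e,at('top',*e[0],.058), at('top',e[0][0]-e[1][0]/2,e[0][1],.058))
E
```

```text
pins
10 [318.  236.8] [ 0.4955 -0.1554]
6 [345.5 237. ] [ 0.4956 -0.2349]
7 [373.2857 237.    ] [ 0.4964 -0.3147]
white
red
32 [326.5 225.5] [ 0.5232 -0.1662]
34 [356.7647 225.5588] [ 0.5237 -0.2473]
34 [387.     225.5882] [ 0.5243 -0.3277]
corner [292. 228.] [ 0.5209 -0.0808]
corner [416. 228.] [ 0.524  -0.4415]
corner [416. 268.] [ 0.4096 -0.4344]
corner [292. 268.] [ 0.4055 -0.0799]
[(np.int32(89), array([178.0337, 240.4045]))] [array([0.4799, 0.2276])]
[(np.int32(117), array([224.1111, 228.5214]))] [array([0.4757, 0.2319])] [array([0.4669, 0.2383])]
((182.19613647460938, 241.13180541992188), (66.23163604736328, 68.75604248046875), 38.03855895996094) [0.4795 0.2316 0.058 ] [0.479  0.3244 0.058 ]
```

{"op": "servo_tool", "data": {"deltas": [[[85, 50, 30, 0, -0.6], [85, 100, 60, 0, -1.2], [85, 150, 90, 0, -1.8], [85, 200, 120, 0, -2.4], [85, 250, 150, 0, -2.4]]]}}

```text
time: 0.92
tool_pos: [0.4072, -0.4541, 0.2504]
tool_rot: [0.0, 1.0, 0.0, 0.0]
contact_force: [-0.2, -0.8, -0.3]
gripper_width: 0.993
```

{"op": "servo_tool", "data": {"deltas": [[[85, 15, 60, 0, 0], [85, 30, 120, 0, 0], [85, 45, 180, 0, 0], [85, 60, 240, 0, 0], [85, 70, 300, 0, 0]]]}}

```text
time: 1.55
tool_pos: [0.4759, -0.1533, 0.2505]
tool_rot: [0.0, 1.0, 0.0, 0.0]
contact_force: [0.5, 0.3, 0.1]
gripper_width: 0.994
```

{"op": "servo_tool", "data": {"deltas": [[[85, 0, 60, 0, 0], [85, 0, 120, 0, 0], [85, 0, 180, -20, 0], [85, 0, 240, -40, 0], [85, 0, 300, -60, 0]]]}}

```text
time: 2.17
tool_pos: [0.4755, 0.1445, 0.1908]
tool_rot: [-0.0, 1.0, 0.0, 0.001]
contact_force: [0.3, -1.1, -0.4]
gripper_width: 0.997
```

```bash
python3 - <<'E'
from h import *
s=state();print(s['time'],s['tool_pos'],s['tool_rot'],s['joint_pos'])
snap('scene','b1.png')
for n,u,v in(('red vial',311,160),('timer',259,167),('blue vial',231,175),('drop',291,168),('tweez',240,283),('tweez',311,297),('rack',325,137)): print(n,at('top',u,v,0)[:2])
E
```

```text
2.175 [0.47550193 0.14454985 0.19082288] [-3.41297298e-05  9.99999722e-01  2.57547135e-04  6.99299621e-04] [ 1.45328802e-01 -2.17369676e-01  1.96765035e+00 -1.36876128e-04
  1.38991820e+00  1.71563456e+00]
red vial [ 0.72978942 -0.14130141]
timer [0.70714834 0.01777264]
blue vial [0.68172733 0.10308135]
drop [ 0.7044788  -0.08002116]
tweez [0.36084655 0.07081507]
tweez [ 0.32349146 -0.13493927]
rack [ 0.80276926 -0.18535933]
```

View pics/b1.png

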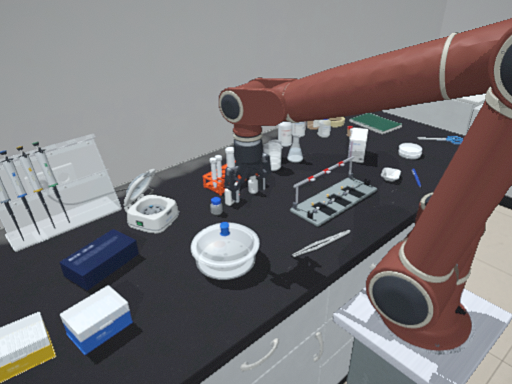

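{"op": "servo_tool", "data": {"deltas": [[[60, 2, 45, 0, 0], [60, 3, 87, 0, 0], [60, 3, 87, -20, 0], [60, 3, 87, -50, 0], [60, 3, 87, -73, 0]]]}}

```text
time: 2.85
tool_pos: [0.4778, 0.2284, 0.1157]
tool_rot: [0.001, 1.0, 0.0, -0.001]
contact_force: [-0.1, -0.5, -0.0]
gripper_width: 0.7
```

{"op": "servo_tool", "data": {"deltas": [[[10, 0, 0, 0, 0], [10, 0, 0, 0, 0], [10, 0, 0, 0, 0], [10, 0, 0, 0, 0], [10, 0, 0, 0, 0]]]}}

```text
time: 3.48
tool_pos: [0.4789, 0.2296, 0.1184]
tool_rot: [-0.0, 1.0, 0.0, 0.0]
contact_force: [-0.3, -0.7, -1.6]
gripper_width: 0.286
```

```bash
python3 - <<'E'
from h import *
s=state();print(s['time'],s['tool_pos'],s['contact_force'],s['gripper_width'])
im=snap('scene','b2.png');cv2.imwrite('pics/b2c.png',cv2.resize(im[150:300,150:300],None,fx=4,fy=4)[:,:,::-1])
E
```

```text
3.475 [0.47889602 0.22959449 0.1184429 ] [-0.34464337 -0.70891105 -1.57739831] 0.28627317916552025
```

View pics/b2c.png

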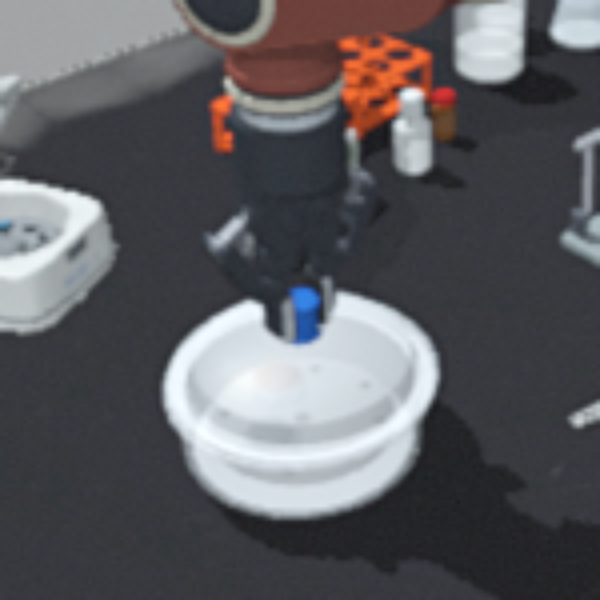

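{"op": "servo_tool", "data": {"deltas": [[[10, 0, 0, 25, 0], [10, 0, 0, 50, 0], [10, 10, -40, 55, 0], [10, 20, -90, 55, 0], [10, 30, -140, 55, 0]]]}}

```text
time: 4.15
tool_pos: [0.5089, 0.0885, 0.1733]
tool_rot: [-0.0, 1.0, 0.001, 0.0]
contact_force: [0.2, -0.1, -1.8]
gripper_width: 0.285
```

{"op": "servo_tool", "data": {"deltas": [[[10, 8, -40, 0, 0], [10, 11, -60, 0, 0], [10, 11, -60, -30, 0], [10, 11, -60, -60, 0], [10, 11, -60, -85, 0]]]}}

```text
time: 4.78
tool_pos: [0.5193, 0.0296, 0.0868]
tool_rot: [-0.0, 1.0, 0.0, -0.0]
contact_force: [-0.2, -0.5, -1.8]
gripper_width: 0.285
```

{"op": "servo_tool", "data": {"deltas": [[[10, 0, 0, -8, 0], [10, 0, 0, -16, 0], [10, 0, 0, -22, 0], [10, 0, 0, -26, 0], [10, 0, 0, -26, 0]]]}}

```text
time: 5.4
tool_pos: [0.5197, 0.0296, 0.0621]
tool_rot: [0.0, 1.0, 0.0, 0.0]
contact_force: [-0.7, -0.1, -1.7]
gripper_width: 0.284
```

{"op": "servo_tool", "data": {"deltas": [[[10, 0, 0, -2, 0], [10, 0, 0, -2, 0], [60, 0, 0, -2, 0], [60, 0, 0, -2, 0], [60, 0, 0, -2, 0]]]}}

```text
time: 6.02
tool_pos: [0.5199, 0.0296, 0.0603]
tool_rot: [0.0, 1.0, 0.0, 0.0]
contact_force: [-0.2, 0.6, 0.1]
gripper_width: 0.706
```

{"op": "servo_tool", "data": {"deltas": [[[60, 0, 0, 30, 0], [60, 0, 0, 70, 0], [60, 0, 0, 120, 0], [60, -30, -50, 150, 0], [60, -60, -110, 150, 0]]]}}

```text
time: 6.65
tool_pos: [0.4642, -0.0748, 0.2138]
tool_rot: [0.001, 1.0, 0.002, 0.003]
contact_force: [0.5, -1.0, -0.5]
gripper_width: 0.702
```

```bash
python3 - <<'E'
from h import *
s=state();print(s['time'],s['tool_pos'],s['contact_force'],s['gripper_width'])
im=snap('top','c1.png');cv2.imwrite('pics/c1c.png',cv2.resize(im[180:290,130:300],None,fx=4.5,fy=4.5,interpolation=2)[:,:,::-1])
im=snap('scene','c2.png')
E
```

```text
6.65 [ 0.46415001 -0.07483712  0.21376463] [ 0.50482878 -1.00993562 -0.46123684] 0.701886325447062
```

View pics/c1c.png

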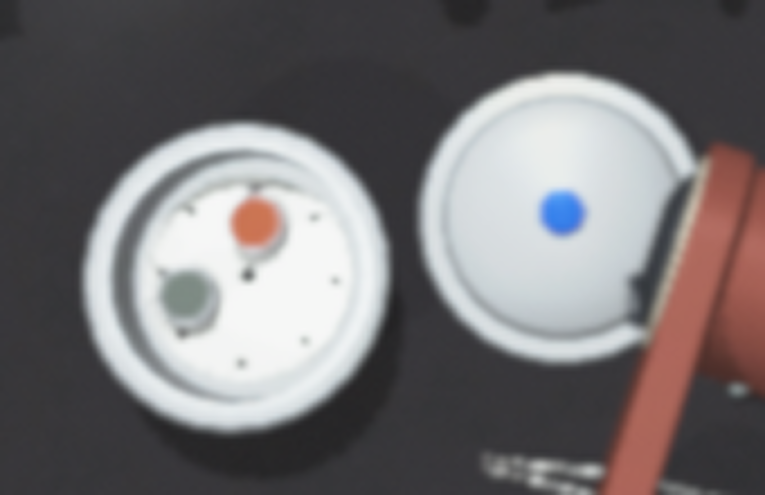

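View pics/c2.png

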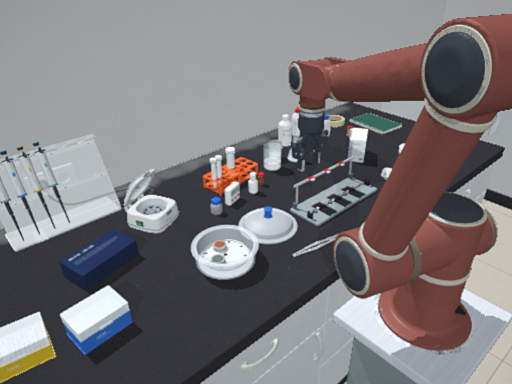

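```bash
cat >> h.py <<'E'
def pellets(z=.036,box=(140,225,200,285)):
    im=grab_frame('top').astype(int);r,g,b=im[...,0],im[...,1],im[...,2]
    x0,x1,y0,y1=box
    out={}
    for n,m in(('red',(r-b>60)),('grey',(g-r>8)&(g<165)&(g>90)&(g-b>-5)),('sand',(r-b>20)&(r-b<=60)&(r>150))):
        M=np.zeros(m.shape,np.uint8);M[y0:y1,x0:x1]=m[y0:y1,x0:x1]
        k,l,s,c=cv2.connectedComponentsWithStats(M)
        for i in range(1,k):
            if s[i,4]>25: print(n,s[i,4],c[i].round(1),at('top',*c[i],z).round(4))
E
python3 - <<'E'
from h import *
pellets()
im=grab_frame('scene').astype(int)
for n,c in (('red',(219,246)),('grey',(217,259))): print(n,im[c[1],c[0]],at('scene',*c,.036))
E
```

```text
red 83 [186.3 229.1] [0.5145 0.2259 0.036 ]
grey 79 [170.8 245.1] [0.4684 0.2686 0.036 ]
sand 27 [187.3 228. ] [0.5174 0.2232 0.036 ]
red [182 108  81] [0.50357636 0.23331236 0.036     ]
grey [122 136 134] [0.46245644 0.27157696 0.036     ]
```

```bash
python3 - <<'E'
from h import *
im=grab_frame('scene');c=cv2.resize(im[215:285,180:270],None,fx=7,fy=7,interpolation=2);cv2.imwrite('pics/d1.png',c[:,:,::-1])
i=im.astype(int);m=np.zeros(i.shape[:2],bool);m[238:256,205:235]=True
v,u=np.where(m&(i[...,0]-i[...,2]>40));print(len(u),u.mean(),v.mean(),at('scene',u.mean(),v.mean(),.036))
im=grab_frame('top');c=cv2.resize(im[205:280,145:220],None,fx=8,fy=8,interpolation=2);cv2.imwrite('pics/d2.png',c[:,:,::-1])
E
```

```text
55 219.05454545454546 243.74545454545455 [0.51163952 0.22695601 0.036     ]
```

View pics/d1.png

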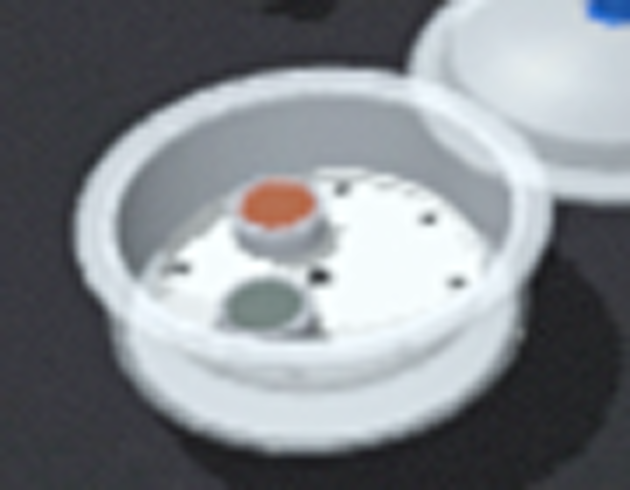

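View pics/d2.png

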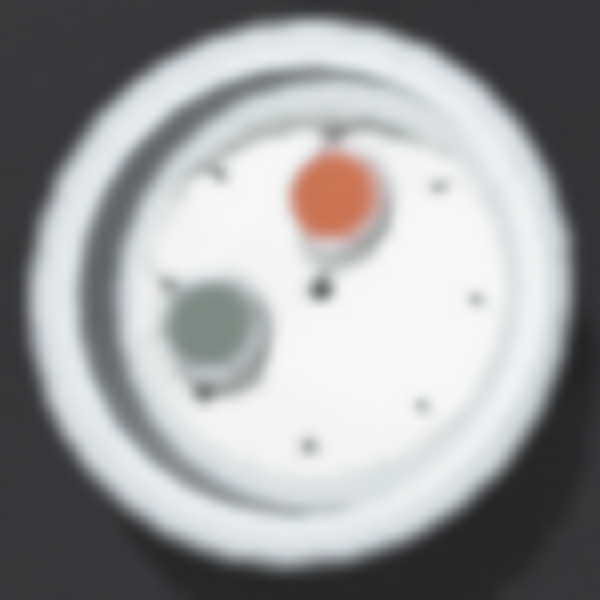

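{"op": "servo_tool", "data": {"deltas": [[[56, 10, 60, 0, 0], [56, 20, 120, 0, 0], [56, 30, 180, 0, 0], [56, 40, 240, 0, 0], [56, 50, 301, -10, 0]]]}}

```text
time: 7.58
tool_pos: [0.5132, 0.231, 0.2004]
tool_rot: [-0.0, 1.0, 0.002, 0.001]
contact_force: [1.0, 0.3, 0.7]
gripper_width: 0.659
```

```bash
python3 - <<'E'
from h import *
s=state();print(s['time'],s['tool_pos'],s['contact_force'],s['gripper_width'])
im=grab_frame('scene');print(s['time']);i=im.astype(int);m=np.zeros(i.shape[:2],bool);m[238:256,205:235]=True
v,u=np.where(m&(i[...,0]-i[...,2]>40));print(len(u),u.mean(),v.mean(),at('scene',u.mean(),v.mean(),.036))
E
```

```text
7.575 [0.51318376 0.23102688 0.20036927] [0.95814524 0.28314252 0.74954557] 0.6586967337124389
7.575
56 218.96428571428572 243.75 [0.51179838 0.22715961 0.036     ]
```

{"op": "servo_tool", "data": {"deltas": [[[56, 0, 0, -20, 0], [56, 0, 0, -40, 0], [56, 0, 0, -60, 0], [56, 0, 0, -60, 0], [56, 0, 0, -60, 0]]]}}

```text
time: 8.25
tool_pos: [0.5134, 0.2264, 0.1403]
tool_rot: [-0.0, 1.0, -0.0, 0.0]
contact_force: [0.6, -0.3, 0.1]
gripper_width: 0.655
```

Well centred on the red pellet; descend.

{"op": "servo_tool", "data": {"deltas": [[[56, 0, 0, -30, 0], [56, 0, 0, -60, 0], [56, 0, 0, -80, 0], [56, 0, 0, -92, 0], [56, 0, 0, -97, 0]]]}}

```text
time: 8.88
tool_pos: [0.5133, 0.227, 0.0428]
tool_rot: [-0.0, 1.0, 0.0, 0.0]
contact_force: [0.3, -0.5, 0.3]
gripper_width: 0.655
```

{"op": "servo_tool", "data": {"deltas": [[[56, 0, 0, 0, 0], [30, 0, 0, 0, 0], [30, 0, 0, 0, 0], [30, 0, 0, 0, 0], [30, 0, 0, 0, 0]]]}}

```text
time: 9.5
tool_pos: [0.514, 0.2274, 0.0444]
tool_rot: [-0.0, 1.0, 0.0, 0.001]
contact_force: [-0.4, -0.0, 5.2]
gripper_width: 0.422
```

```bash
python3 - <<'E'
from h import *
s=state();print(s['time'],s['tool_pos'],s['contact_force'],s['gripper_width'])
im=grab_frame('scene');cv2.imwrite('pics/e1.png',cv2.resize(im[150:290,170:310],None,fx=4,fy=4,interpolation=2)[:,:,::-1])
E
```

```text
9.5 [0.5140289  0.22737729 0.04436524] [-0.37873394 -0.03857091  5.22106723] 0.4224116134937009
```

View pics/e1.png

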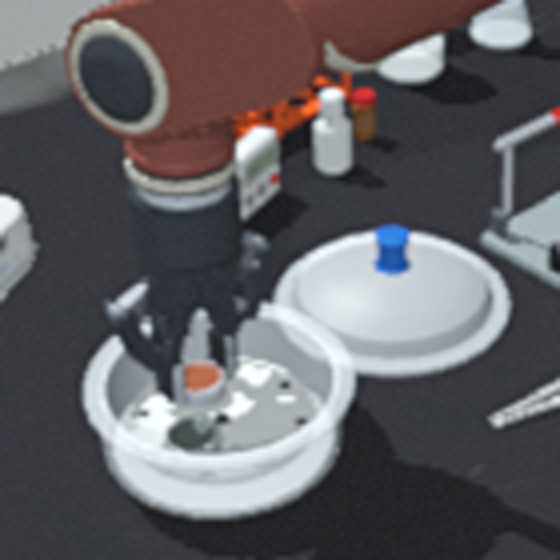

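{"op": "servo_tool", "data": {"deltas": [[[30, 0, 0, 10, 0], [30, 0, 0, 30, 0], [30, 0, 0, 60, 0], [30, 0, 0, 90, 0], [30, 0, 0, 90, 0]]]}}

```text
time: 10.18
tool_pos: [0.5152, 0.2277, 0.137]
tool_rot: [-0.001, 1.0, 0.0, 0.004]
contact_force: [1.9, -0.0, -0.6]
gripper_width: 0.427
```

```bash
python3 - <<'E'
from h import *
s=state();print(s['time'],s['tool_pos'],s['contact_force'],s['gripper_width'])
im=grab_frame('scene');cv2.imwrite('pics/e2.png',cv2.resize(im[150:290,170:310],None,fx=4,fy=4,interpolation=2)[:,:,::-1])
E
```

```text
10.175 [0.51522765 0.22768935 0.13704781] [ 1.92119752 -0.01671356 -0.61212593] 0.4270049063625691
```

View pics/e2.png

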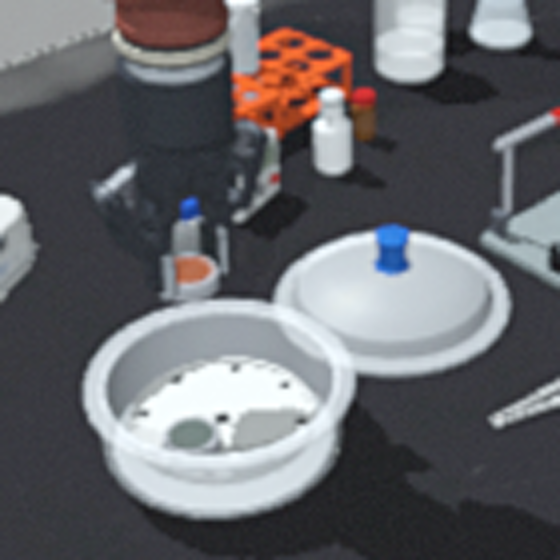

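```bash
python3 - <<'E'
from h import *
im=grab_frame('scene');i=im.astype(int);m=np.zeros(i.shape[:2],bool);m[208:224,205:230]=True
v,u=np.where(m&(i[...,0]-i[...,2]>40));print(len(u),u.mean(),v.mean(),u.min(),u.max(),v.min(),v.max(),at('scene',u.mean(),v.mean(),.1286))
cv2.imwrite('pics/e3.png',cv2.resize(im[195:235,190:240],None,fx=12,fy=12,interpolation=2)[:,:,::-1])
E
```

```text
52 217.80769230769232 217.84615384615384 214 222 215 221 [0.50802199 0.22753696 0.1286    ]
```

View pics/e3.png

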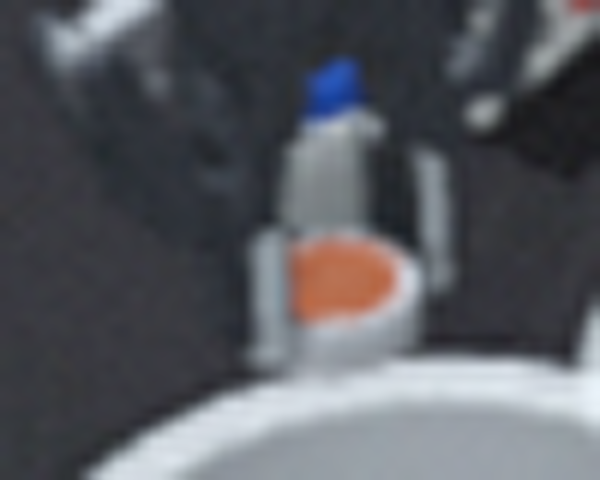

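{"op": "servo_tool", "data": {"deltas": [[[30, -12, -50, 10, 0], [30, -24, -105, 10, 0], [30, -36, -160, 10, 0], [30, -48, -215, 10, 0], [30, -60, -270, 10, 0]]]}}

```text
time: 10.9
tool_pos: [0.4512, -0.0442, 0.141]
tool_rot: [-0.0, 1.0, 0.0, -0.001]
contact_force: [1.0, 0.5, -0.6]
gripper_width: 0.427
```

{"op": "servo_tool", "data": {"deltas": [[[30, -10, -50, 0, 0], [30, -18, -95, 0, 0], [30, -18, -120, 0, 0], [30, -18, -122, -20, 0], [30, -18, -122, -50, 0]]]}}

```text
time: 11.52
tool_pos: [0.4346, -0.1654, 0.0915]
tool_rot: [-0.0, 1.0, -0.0, -0.0]
contact_force: [-0.6, -0.7, -0.1]
gripper_width: 0.428
```

{"op": "servo_tool", "data": {"deltas": [[[30, 0, 0, -20, 0], [30, 0, 0, -36, 0], [30, 0, 0, -46, 0], [30, 0, 0, -46, 0], [30, 0, 0, -46, 0]]]}}

```text
time: 12.15
tool_pos: [0.4356, -0.1653, 0.0476]
tool_rot: [0.0, 1.0, 0.0, 0.001]
contact_force: [-0.7, -0.0, 0.3]
gripper_width: 0.425
```

```bash
python3 - <<'E'
from h import *
s=state();print(s['time'],s['tool_pos'],s['contact_force'],s['gripper_width'])
im=grab_frame('scene');cv2.imwrite('pics/f1.png',cv2.resize(im[130:250,260:400],None,fx=5,fy=5,interpolation=2)[:,:,::-1])
E
```

```text
12.15 [ 0.43558581 -0.16526596  0.04761066] [-0.72437571 -0.01812841  0.25547422] 0.4253344469291622
```

View pics/f1.png

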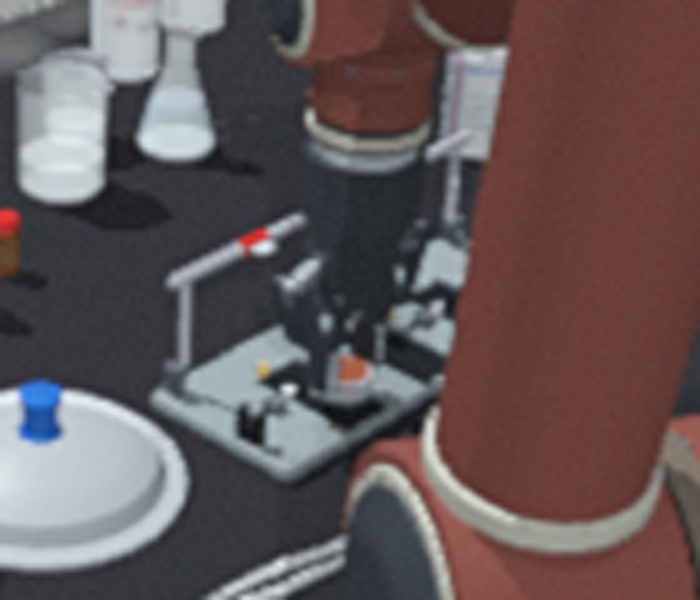

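{"op": "servo_tool", "data": {"deltas": [[[30, 0, 0, -5, 0], [30, 0, 0, -9, 0], [30, 0, 0, -12, 0], [30, 0, 0, -13, 0], [30, 0, 0, -13, 0]]]}}

```text
time: 12.82
tool_pos: [0.4349, -0.1649, 0.0343]
tool_rot: [-0.0, 1.0, 0.0, -0.0]
contact_force: [-2.0, 0.6, 4.6]
gripper_width: 0.426
```

{"op": "servo_tool", "data": {"deltas": [[[55, 0, 0, 0, 0], [55, 0, 0, 0, 0], [55, 0, 0, 0, 0], [55, 0, 0, 40, 0], [55, 0, 0, 90, 0]]]}}

```text
time: 13.45
tool_pos: [0.4339, -0.1643, 0.1234]
tool_rot: [-0.001, 1.0, 0.0, -0.002]
contact_force: [1.0, -1.0, -0.0]
gripper_width: 0.644
```

{"op": "servo_tool", "data": {"deltas": [[[40, -40, 0, 40, 0], [0, -40, 60, 80, 0], [0, -40, 120, 80, 0], [0, -40, 180, 80, 0], [0, -40, 180, 80, 0]]]}}

```text
time: 14.08
tool_pos: [0.3946, 0.0184, 0.204]
tool_rot: [-0.0, 1.0, 0.004, 0.0]
contact_force: [0.1, -0.7, 0.0]
gripper_width: 0.002
```

```bash
python3 - <<'E'
from h import *
s=state();print(s['time'],s['tool_pos'],s['contact_force'],s['gripper_width'])
pellets(.026,(285,425,218,285));pellets()
im=snap('top','g1.png');cv2.imwrite('pics/g1c.png',cv2.resize(im[200:290,230:430],None,fx=4,fy=4,interpolation=2)[:,:,::-1])
im=grab_frame('scene');cv2.imwrite('pics/g2.png',cv2.resize(im[130:250,260:400],None,fx=5,fy=5,interpolation=2)[:,:,::-1])
E
```

```text
14.075 [0.39462068 0.01839042 0.20404841] [ 0.10739258 -0.71353486  0.03462475] 0.001954319787578969
red 35 [326.9 225.5] [ 0.528  -0.1807  0.026 ]
red 42 [356.7 225.8] [ 0.5278 -0.2666  0.026 ]
red 42 [386.9 226. ] [ 0.5282 -0.3532  0.026 ]
red 88 [322.4 257.7] [ 0.4359 -0.1659  0.026 ]
red 126 [288.5 276.6] [ 0.3821 -0.0685  0.026 ]
grey 213 [298.7 245.1] [ 0.471  -0.0986  0.026 ]
grey 306 [397.7 250.3] [ 0.459  -0.3803  0.026 ]
grey 55 [335.7 247.3] [ 0.4656 -0.2044  0.026 ]
grey 26 [366.2 244.5] [ 0.4746 -0.2919  0.026 ]
grey 68 [363.1 258. ] [ 0.4362 -0.2815  0.026 ]
grey 32 [337.6 263.8] [ 0.4193 -0.2086  0.026 ]
grey 28 [307.3 266.1] [ 0.4118 -0.1223  0.026 ]
sand 39 [322.3 258.5] [ 0.4336 -0.1656  0.026 ]
red 31 [223.3 278.8] [0.3753 0.1162 0.036 ]
grey 77 [170.7 245.1] [0.4685 0.2688 0.036 ]
sand 28 [221.9 275.8] [0.3835 0.1201 0.036 ]
```

View pics/g1c.png

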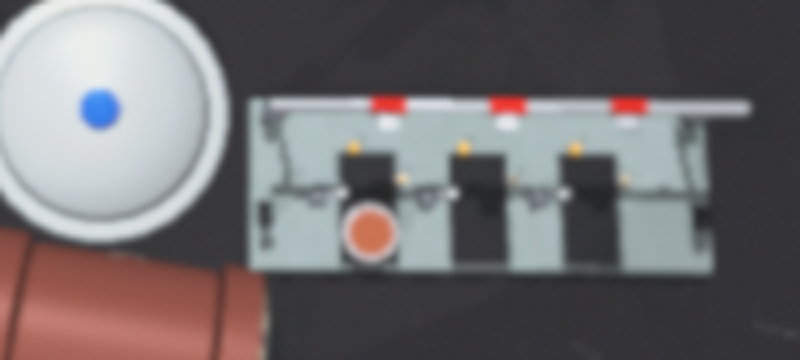

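View pics/g2.png

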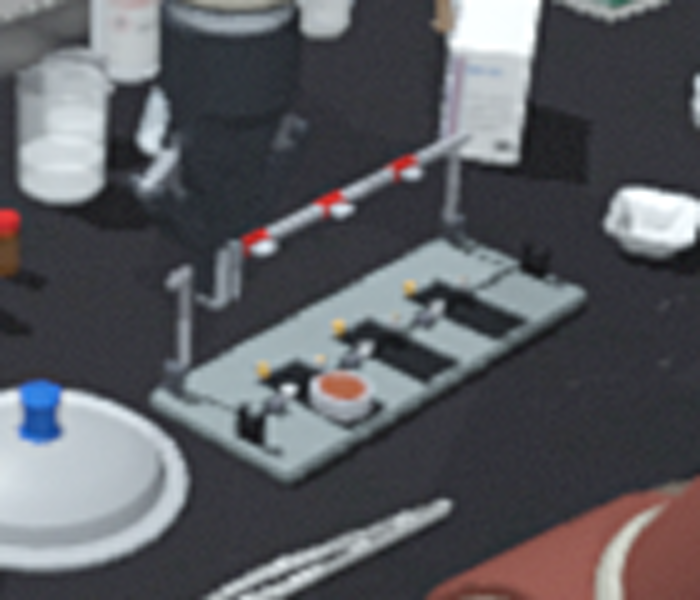

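{"op": "servo_tool", "data": {"deltas": [[[0, -4, -60, -20, 0], [0, -8, -120, -40, 0], [0, -8, -170, -60, 0], [0, -8, -184, -100, 0], [0, -8, -184, -140, 0]]]}}

```text
time: 14.9
tool_pos: [0.3864, -0.1724, 0.0631]
tool_rot: [0.0, 1.0, -0.003, 0.0]
contact_force: [0.9, -0.3, -0.3]
gripper_width: 0.001
```

{"op": "servo_tool", "data": {"deltas": [[[0, 0, 0, -20, 0], [0, 0, 0, -28, 0], [0, 0, 0, -28, 0], [0, 0, 0, -28, 0], [0, 5, 0, -28, 0]]]}}

```text
time: 15.52
tool_pos: [0.3928, -0.1695, 0.037]
tool_rot: [0.001, 1.0, 0.0, 0.001]
contact_force: [0.4, 0.0, 0.5]
gripper_width: -0.001
```

{"op": "servo_tool", "data": {"deltas": [[[0, 0, 4, 0, 0], [0, 8, 4, -1, 0], [0, 16, 4, -1, 0], [0, 24, 4, -1, 0], [0, 32, 4, -1, 0]]]}}

```text
time: 16.15
tool_pos: [0.4245, -0.165, 0.0348]
tool_rot: [0.0, 1.0, 0.0, -0.0]
contact_force: [-1.0, -0.4, 1.6]
gripper_width: 0.005
```

{"op": "servo_tool", "data": {"deltas": [[[0, 4, 0, 0, 0], [0, 8, 0, 0, 0], [0, 11, 0, 0, 0], [0, 13, 0, 0, 0], [0, 15, 0, 0, 0]]]}}

```text
time: 16.77
tool_pos: [0.4392, -0.165, 0.0348]
tool_rot: [0.0, 1.0, 0.0, 0.0]
contact_force: [-1.0, 0.3, -0.6]
gripper_width: 0.0
```

```bash
python3 - <<'E'
from h import *
s=state();print(s['time'],s['tool_pos'],s['contact_force'],s['gripper_width'])
im=grab_frame('scene');cv2.imwrite('pics/g3.png',cv2.resize(im[130:250,260:400],None,fx=5,fy=5,interpolation=2)[:,:,::-1])
E
```

```text
16.775 [ 0.43922582 -0.16499064  0.0348326 ] [-1.02680659  0.34650231 -0.62134312] 2.489685512101527e-05
```

View pics/g3.png

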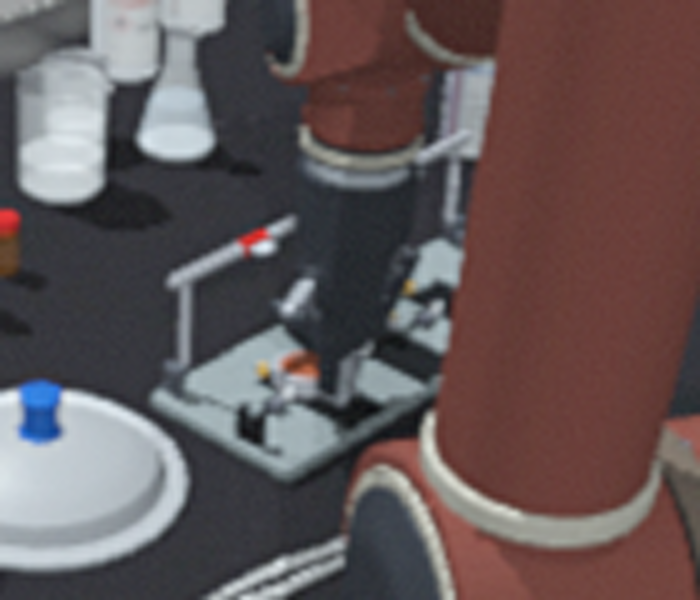

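{"op": "servo_tool", "data": {"deltas": [[[0, 1, 0, 0, 0], [0, 2, 0, 0, 0], [0, 3, 0, 0, 0], [0, 3, 0, 0, 0]]]}}

```text
time: 17.32
tool_pos: [0.4422, -0.1651, 0.035]
tool_rot: [0.0, 1.0, 0.0, 0.0]
contact_force: [0.2, -0.5, 0.5]
gripper_width: 0.002
```

{"op": "servo_tool", "data": {"deltas": [[[0, 1, 0, 0, 0], [0, 2, 0, 0, 0], [0, 2, 0, 0, 0]]]}}

```text
time: 17.7
tool_pos: [0.4441, -0.165, 0.0349]
tool_rot: [0.0, 1.0, 0.0, 0.0]
contact_force: [-0.5, -0.3, 0.0]
gripper_width: 0.001
```

{"op": "servo_tool", "data": {"deltas": [[[0, 1, 0, 0, 0], [0, 2, 0, 0, 0], [0, 2, 0, 0, 0]]]}}

```text
time: 18.08
tool_pos: [0.4448, -0.165, 0.0348]
tool_rot: [-0.0, 1.0, 0.0, -0.002]
contact_force: [-6.9, -0.8, 4.6]
gripper_width: -0.003
```

{"op": "servo_tool", "data": {"deltas": [[[0, -10, 0, 0, 0], [0, -40, 0, 20, 0], [0, -50, 0, 80, 0], [0, -50, 50, 130, 0], [0, -50, 110, 160, 0]]]}}

```text
time: 18.7
tool_pos: [0.3965, -0.0657, 0.1918]
tool_rot: [0.001, 1.0, -0.001, 0.003]
contact_force: [1.0, 0.5, 0.6]
gripper_width: -0.0
```

{"op": "servo_tool", "data": {"deltas": [[[56, 20, 50, 0, 0], [56, 40, 100, 0, 0], [56, 60, 150, 0, 0], [56, 60, 200, 0, 0], [56, 60, 200, 0, 0]]]}}

```text
time: 19.32
tool_pos: [0.4555, 0.1368, 0.1887]
tool_rot: [-0.0, 1.0, 0.003, -0.0]
contact_force: [0.4, -1.1, -0.2]
gripper_width: 0.655
```

```bash
python3 - <<'E'
from h import *
s=state();print(s['time'],s['tool_pos'],s['tool_rot'],s['contact_force'],s['gripper_width'],s['joint_pos'])
pellets(.026,(310,335,238,265));pellets()
im=snap('top','i1.png');cv2.imwrite('pics/i1c.png',cv2.resize(im[200:290,230:430],None,fx=4,fy=4,interpolation=2)[:,:,::-1])
im=snap('scene','i2f.png');cv2.imwrite('pics/i2.png',cv2.resize(im[130:250,260:400],None,fx=5,fy=5,interpolation=2)[:,:,::-1])
E
```

```text
19.325 [0.45548917 0.13678788 0.18869174] [-4.50019315e-04  9.99995955e-01  2.80826936e-03 -1.38839847e-05] [ 0.44355155 -1.10724946 -0.1620506 ] 0.654955226493506 [ 1.34585907e-01 -2.71925388e-01  2.01620418e+00  9.09550782e-04
  1.39722320e+00  1.69960865e+00]
red 75 [322.1 243.2] [ 0.4771 -0.1658  0.026 ]
grey 29 [330.5 252.8] [ 0.45   -0.1892  0.026 ]
red 2266 [192.  249.1] [0.4575 0.2076 0.036 ]
red 502 [153.1 258.3] [0.431  0.3172 0.036 ]
sand 39 [184.5 228.2] [0.5168 0.2313 0.036 ]
sand 44 [217.5 238.8] [0.487  0.1352 0.036 ]
```

View pics/i1c.png

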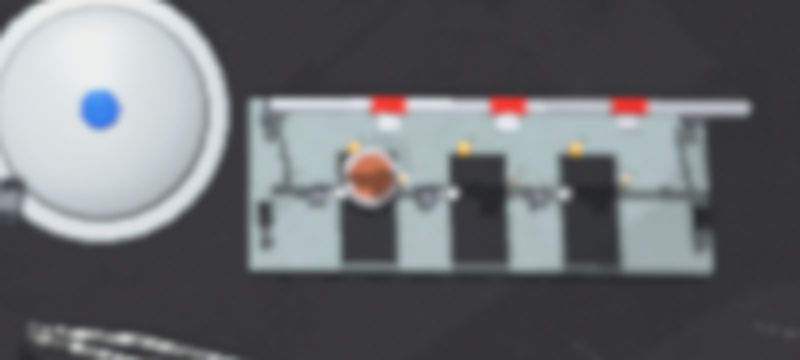

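View pics/i2.png

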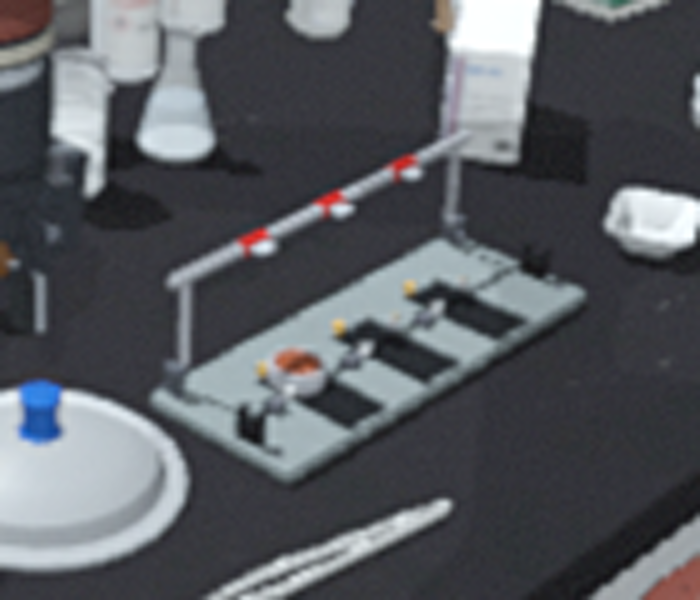

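{"op": "servo_tool", "data": {"deltas": [[[56, 5, 30, 0, 1.75], [56, 10, 60, 0, 3.5], [56, 12, 90, 0, 5.25], [56, 12, 120, 0, 7], [56, 12, 132, 0, 8.75]]]}}

```text
time: 20.15
tool_pos: [0.4684, 0.266, 0.189]
tool_rot: [-0.0, 0.896, 0.445, 0.0]
contact_force: [0.5, 0.5, 0.7]
gripper_width: 0.662
```

{"op": "servo_tool", "data": {"deltas": [[[56, 0, 0, 0, 1.75], [56, 0, 0, 0, 3.5], [56, 0, 0, -15, 5.25], [56, 0, 0, -30, 7], [56, 0, 0, -50, 8.75]]]}}

```text
time: 20.78
tool_pos: [0.4689, 0.2647, 0.1391]
tool_rot: [0.0, 0.607, 0.795, 0.001]
contact_force: [0.1, -0.2, -0.3]
gripper_width: 0.659
```

{"op": "servo_tool", "data": {"deltas": [[[56, 0, 0, 0, 0], [56, 0, 0, 0, 0]]]}}

```text
time: 21.02
tool_pos: [0.4686, 0.2655, 0.1397]
tool_rot: [0.0, 0.61, 0.792, 0.0]
contact_force: [0.9, 0.5, 0.2]
gripper_width: 0.653
```

```bash
python3 - <<'E'
from h import *
s=state();print(s['time'],s['tool_pos'],s['tool_rot'],s['contact_force'],s['gripper_width'],s['joint_pos'])
im=grab_frame('scene');cv2.imwrite('pics/j1.png',cv2.resize(im[170:290,170:280],None,fx=5,fy=5,interpolation=2)[:,:,::-1])
E
```

```text
21.025 [0.46864476 0.26550544 0.13973967] [2.69772353e-04 6.10148459e-01 7.92286922e-01 4.67751006e-04] [0.86606577 0.49130122 0.24190114] 0.6533738442477763 [ 3.77248092e-01 -5.89721820e-02  1.91495065e+00  1.59362730e-05
  1.28453436e+00  1.18943413e-01]
```

View pics/j1.png

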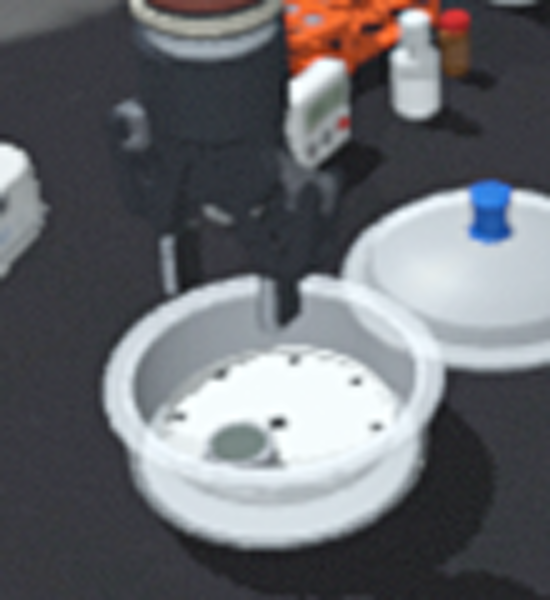

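{"op": "servo_tool", "data": {"deltas": [[[52, 0, 3, -30, 0], [52, 0, 3, -60, 0], [52, 0, 3, -80, 0], [52, 0, 3, -90, 0], [52, 0, 3, -96, 0]]]}}

```text
time: 21.7
tool_pos: [0.4686, 0.2693, 0.0435]
tool_rot: [0.0, 0.609, 0.793, 0.001]
contact_force: [1.1, 0.1, -0.5]
gripper_width: 0.608
```

{"op": "servo_tool", "data": {"deltas": [[[52, 0, 0, 0, 0], [30, 0, 0, 0, 0], [30, 0, 0, 0, 0], [30, 0, 0, 0, 0], [30, 0, 0, 0, 0]]]}}

```text
time: 22.32
tool_pos: [0.469, 0.2695, 0.0444]
tool_rot: [0.001, 0.609, 0.793, 0.001]
contact_force: [-0.1, 0.0, 5.9]
gripper_width: 0.426
```

{"op": "servo_tool", "data": {"deltas": [[[30, 0, 0, 10, 0], [30, 0, 0, 30, 0], [30, 0, 0, 60, 0], [30, 0, 0, 100, 0], [30, 0, 0, 110, 0]]]}}

```text
time: 22.95
tool_pos: [0.4695, 0.2698, 0.1563]
tool_rot: [0.001, 0.609, 0.793, 0.002]
contact_force: [-0.2, -0.8, -0.0]
gripper_width: 0.427
```

```bash
python3 - <<'E'
from h import *
s=state();print(s['time'],s['tool_pos'],s['tool_rot'],s['contact_force'],s['gripper_width'],s['joint_pos'])
im=grab_frame('scene');cv2.imwrite('pics/j2.png',cv2.resize(im[150:270,170:280],None,fx=5,fy=5,interpolation=2)[:,:,::-1])
E
```

```text
22.95 [0.46950267 0.26975744 0.15633757] [0.00141636 0.60857371 0.79349233 0.00244267] [-0.24871656 -0.84441285 -0.04861215] 0.42703566561775363 [ 3.84020130e-01 -7.31115535e-02  1.89886835e+00  4.11767376e-05
  1.31018879e+00  1.21743161e-01]
```

View pics/j2.png

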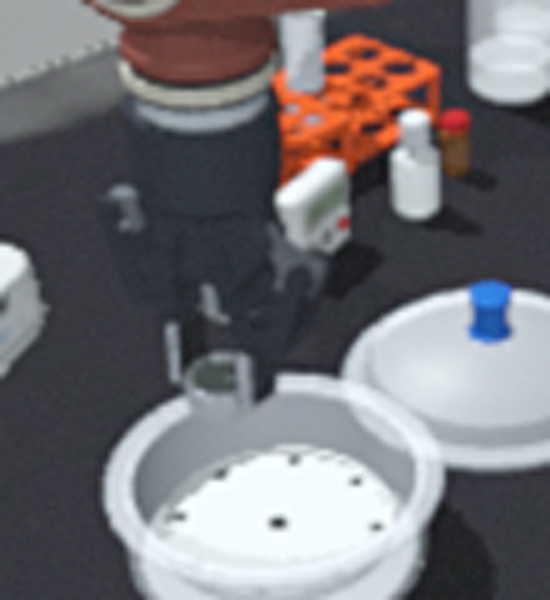

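{"op": "servo_tool", "data": {"deltas": [[[30, -8, -55, 0, -1.75], [30, -16, -110, 0, -3.5], [30, -24, -165, 0, -5.25], [30, -30, -220, 0, -7], [30, -32, -275, 0, -8.75]]]}}

```text
time: 23.62
tool_pos: [0.4344, -0.0072, 0.1511]
tool_rot: [-0.001, 0.898, 0.44, -0.001]
contact_force: [1.3, 0.9, -0.1]
gripper_width: 0.426
```

{"op": "servo_tool", "data": {"deltas": [[[30, 0, -55, 0, -1.75], [30, 0, -110, 0, -3.5], [30, 0, -165, 0, -5.25], [30, 0, -220, 0, -7], [30, 0, -240, 0, -8.75]]]}}

```text
time: 24.25
tool_pos: [0.4347, -0.248, 0.1511]
tool_rot: [-0.001, 1.0, -0.004, -0.001]
contact_force: [-0.1, 0.4, -0.5]
gripper_width: 0.429
```

{"op": "servo_tool", "data": {"deltas": [[[30, 0, 0, -30, 0], [30, 0, 0, -60, 0], [30, 0, 0, -90, 0], [30, 0, 0, -90, 0]]]}}

```text
time: 24.75
tool_pos: [0.433, -0.2436, 0.0586]
tool_rot: [-0.003, 1.0, 0.0, -0.004]
contact_force: [0.4, 0.6, 0.2]
gripper_width: 0.425
```

Fine-tune y −2 mm, x +2, down to z ≈ 0.0345.

{"op": "servo_tool", "data": {"deltas": [[[30, 2, -2, -10, 0], [30, 2, -2, -18, 0], [30, 2, -2, -22, 0], [30, 2, -2, -25, 0], [30, 2, -2, -25, 0]]]}}

```text
time: 25.38
tool_pos: [0.438, -0.2479, 0.0379]
tool_rot: [-0.0, 1.0, 0.0, -0.0]
contact_force: [-0.1, -0.3, -0.1]
gripper_width: 0.427
```

{"op": "servo_tool", "data": {"deltas": [[[30, 0, 2, 0, 0], [30, 0, 2, -2, 0], [30, 0, 2, -3, 0], [30, 0, 2, -3, 0]]]}}

```text
time: 25.88
tool_pos: [0.4379, -0.2458, 0.0348]
tool_rot: [-0.0, 1.0, 0.0, -0.0]
contact_force: [0.3, 0.2, 0.2]
gripper_width: 0.425
```

{"op": "servo_tool", "data": {"deltas": [[[30, 0, 0, -0.5, 0], [55, 0, 0, -0.5, 0], [55, 0, 0, -0.5, 0], [55, 0, 0, -0.5, 0], [55, 0, 0, 40, 0]]]}}

```text
time: 26.5
tool_pos: [0.4355, -0.244, 0.0719]
tool_rot: [-0.003, 1.0, 0.0, -0.003]
contact_force: [0.8, -0.1, 0.3]
gripper_width: 0.643
```

{"op": "servo_tool", "data": {"deltas": [[[55, 0, 0, 40, 0], [20, -30, 50, 60, 0], [0, -45, 100, 60, 0], [0, -45, 160, 60, 0], [0, -45, 160, 60, 0]]]}}

```text
time: 27.12
tool_pos: [0.3926, -0.0828, 0.1347]
tool_rot: [-0.0, 1.0, 0.003, 0.0]
contact_force: [0.5, 0.2, 0.1]
gripper_width: 0.004
```

```bash
python3 - <<'E'
from h import *
s=state();print(s['time'],s['tool_pos'],s['contact_force'],s['gripper_width'])
im=snap('top','k1.png');cv2.imwrite('pics/k1c.png',cv2.resize(im[200:290,230:430],None,fx=4,fy=4,interpolation=2)[:,:,::-1])
im=snap('scene','k2f.png');cv2.imwrite('pics/k2.png',cv2.resize(im[130:250,260:400],None,fx=5,fy=5,interpolation=2)[:,:,::-1])
E
```

```text
27.125 [ 0.39257406 -0.08279794  0.13474802] [0.52705491 0.24771162 0.08861948] 0.0038821850664164455
```

View pics/k1c.png

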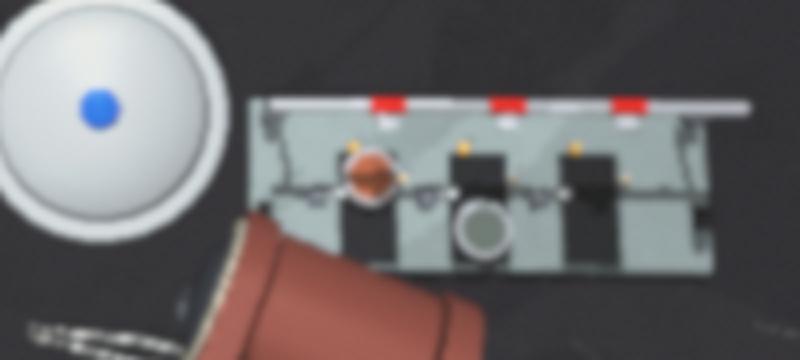

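View pics/k2.png

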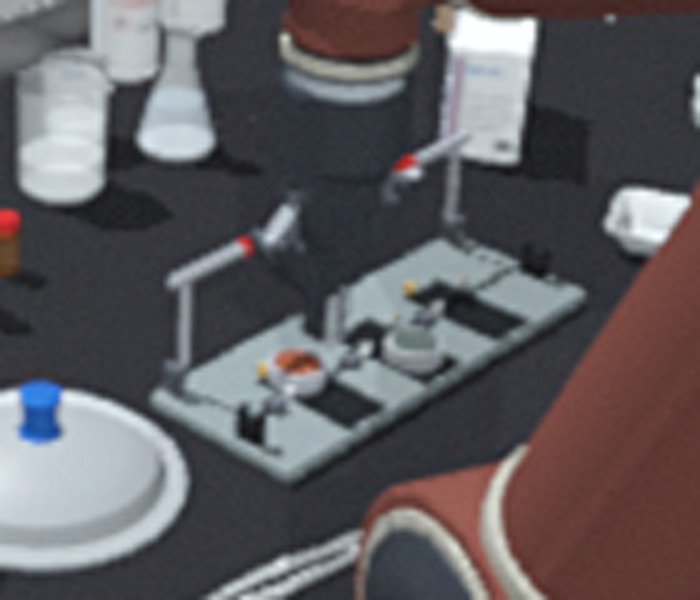

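```bash
python3 - <<'E'
from h import *
print(at('top',230+484/4,200+231/4,.026),at('top',230+371/4,200+177/4,.026))
im=grab_frame('top')[238:275,335:368].astype(int)
g=im[...,1]; 
# ring: bright pixels
v,u=np.where((im.min(2)>165));print(len(u),u.mean()+335,v.mean()+238,at('top',u.mean()+335,v.mean()+238,.026))
cv2.imwrite('pics/l.png',cv2.resize(im.astype(np.uint8),None,fx=14,fy=14,interpolation=2)[:,:,::-1])
print(g[20])
E
```

```text
[ 0.43663283 -0.24722744  0.026     ] [ 0.474081   -0.16765601  0.026     ]
45 342.8666666666667 243.73333333333332 [ 0.47608701 -0.22532876  0.026     ]
[173 170 168 167 167 164 152 126 123 152 160 142 127 124 124 124 124 124
 123 124 134 157 175 173 167 166 165 164 163 163 164 165 166]
```

View pics/l.png

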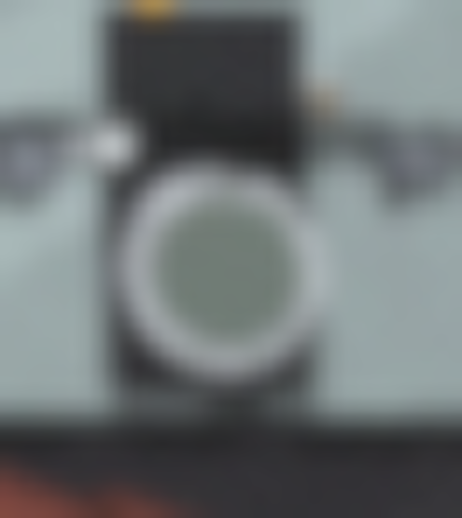

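{"op": "servo_tool", "data": {"deltas": [[[0, -4, -50, 0, 0], [0, -6, -110, 0, 0], [0, -6, -162, -10, 0], [0, -6, -162, -40, 0], [0, -6, -162, -70, 0]]]}}

```text
time: 27.9
tool_pos: [0.3866, -0.2507, 0.0644]
tool_rot: [0.0, 1.0, -0.002, 0.0]
contact_force: [-0.2, -0.3, -0.9]
gripper_width: -0.001
```

{"op": "servo_tool", "data": {"deltas": [[[0, 0, 0, -15, 0], [0, 0, 0, -25, 0], [0, 0, 0, -25, 0], [0, 0, 0, -25, 0]]]}}

```text
time: 28.4
tool_pos: [0.3877, -0.2484, 0.041]
tool_rot: [0.001, 1.0, 0.0, 0.001]
contact_force: [-0.5, -0.1, 0.2]
gripper_width: 0.003
```

{"op": "servo_tool", "data": {"deltas": [[[0, 0, 2.5, -6, 0], [0, 8, 2.5, -6, 0], [0, 18, 2.5, -6, 0], [0, 28, 2.5, -6, 0], [0, 38, 2.5, -6, 0]]]}}

```text
time: 29.02
tool_pos: [0.4259, -0.2455, 0.0341]
tool_rot: [0.0, 1.0, 0.0, -0.0]
contact_force: [-1.0, 0.0, 0.9]
gripper_width: -0.0
```

{"op": "servo_tool", "data": {"deltas": [[[0, 5, 0, 0, 0], [0, 9, 0, 0, 0], [0, 13, 0, 0, 0], [0, 16, 0, 0, 0], [0, 16, 0, 0, 0]]]}}

```text
time: 29.65
tool_pos: [0.4414, -0.2455, 0.034]
tool_rot: [0.0, 1.0, 0.0, 0.0]
contact_force: [-0.3, 0.2, 1.1]
gripper_width: 0.0
```

{"op": "servo_tool", "data": {"deltas": [[[0, 1, 0, 0, 0], [0, 2, 0, 0, 0], [0, 2, 0, 0, 0]]]}}

```text
time: 30.02
tool_pos: [0.4431, -0.2454, 0.034]
tool_rot: [0.0, 1.0, 0.0, 0.0]
contact_force: [-0.6, -1.1, 0.3]
gripper_width: -0.0
```

{"op": "servo_tool", "data": {"deltas": [[[0, 1, 0, 0, 0], [0, 2, 0, 0, 0], [0, 2, 0, 0, 0]]]}}

```text
time: 30.4
tool_pos: [0.4446, -0.2454, 0.0339]
tool_rot: [-0.0, 1.0, 0.0, -0.001]
contact_force: [-2.3, -0.8, 0.9]
gripper_width: -0.003
```

{"op": "servo_tool", "data": {"deltas": [[[0, 0.5, 0, 0, 0], [0, 1, 0, 0, 0], [0, 1, 0, 0, 0]]]}}

```text
time: 30.78
tool_pos: [0.4449, -0.2454, 0.0339]
tool_rot: [-0.0, 1.0, 0.0, -0.001]
contact_force: [-7.5, -1.2, 3.5]
gripper_width: -0.002
```

{"op": "servo_tool", "data": {"deltas": [[[0, -10, 0, 0, 0], [0, -40, 0, 20, 0], [0, -50, 0, 60, 0], [0, -50, 50, 110, 0], [0, -50, 110, 160, 0]]]}}

```text
time: 31.4
tool_pos: [0.3958, -0.1528, 0.1801]
tool_rot: [0.0, 1.0, -0.001, 0.001]
contact_force: [0.5, 0.1, 0.3]
gripper_width: 0.0
```

{"op": "servo_tool", "data": {"deltas": [[[0, 0, 60, 0, 0], [0, 0, 120, 0, 0], [0, 0, 180, 0, 0], [0, 0, 180, 0, 0]]]}}

```text
time: 31.9
tool_pos: [0.3955, 0.0301, 0.1784]
tool_rot: [-0.001, 1.0, 0.004, 0.001]
contact_force: [0.1, -0.9, -0.1]
gripper_width: 0.001
```

```bash
python3 - <<'E'
from h import *
s=state();print(s['time'],s['tool_pos'],s['contact_force'],s['gripper_width'])
im=snap('top','m1.png');cv2.imwrite('pics/m1c.png',cv2.resize(im[200:290,230:430],None,fx=4,fy=4,interpolation=2)[:,:,::-1])
im2=snap('scene','m2f.png');cv2.imwrite('pics/m2.png',cv2.resize(im2[130:250,260:400],None,fx=5,fy=5,interpolation=2)[:,:,::-1])
def reds(im,box):
    i=im.astype(int);m=((i[...,0]-i[...,1]>80)&(i[...,0]-i[...,2]>80)&(i[...,1]<80)).astype(np.uint8);M=np.zeros_like(m);x0,x1,y0,y1=box;M[y0:y1,x0:x1]=m[y0:y1,x0:x1]
    k,l,s,c=cv2.connectedComponentsWithStats(M);return [c[j] for j in range(1,k) if s[j,4]>5]
A=reds(im,(310,400,215,235));B=reds(im2,(295,355,155,185))
print(A,B)
for a,b in zip(sorted(A,key=lambda c:c[0]),sorted(B,key=lambda c:c[0])):
    o1,d1=ray('top',*a);o2,d2=ray('scene',*b)
    t=np.linalg.lstsq(np.c_[d1,-d2],o2-o1,rcond=None)[0];p,q=o1+t[0]*d1,o2+t[1]*d2;print((p+q)/2,np.linalg.norm(p-q))
E
```

```text
31.9 [0.3954881  0.03011757 0.17841092] [ 0.10161097 -0.88397801 -0.10829256] 0.0007543873584029153
[array([326.5, 224.9]), array([356.60869565, 225.        ]), array([386.88888889, 225.44444444])] [array([340.28571429, 162.14285714]), array([325.22222222, 169.33333333])]
[ 0.50168    -0.17720019  0.13568794] 0.054026598666662026
[ 0.50175279 -0.25579538  0.13374167] 0.05492955909550343
```

View pics/m1c.png

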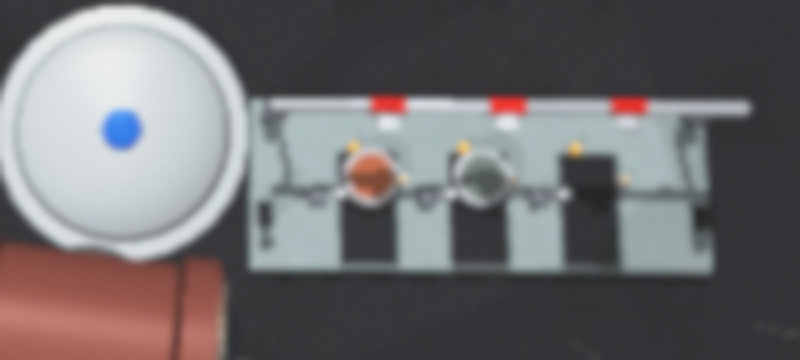

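View pics/m2.png

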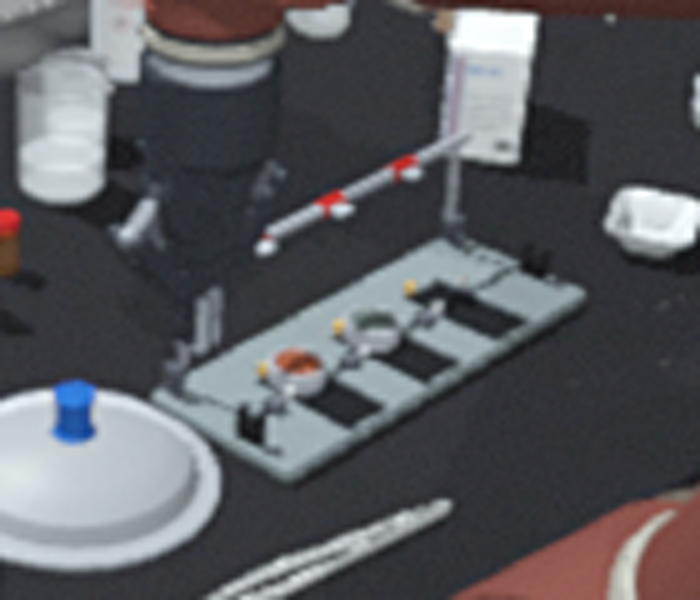

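```bash
python3 - <<'E'
from h import *
for a,b in (((356.6,225.2),(325.2,169.3)),((386.9,225.5),(340.3,162.1))):
    o1,d1=ray('top',*a);o2,d2=ray('scene',*b)
    t=np.linalg.lstsq(np.c_[d1,-d2],o2-o1,rcond=None)[0];p,q=o1+t[0]*d1,o2+t[1]*d2;print((p+q)/2,np.linalg.norm(p-q))
print(proj('top',(.549,-.245,.094)),proj('scene',(.549,-.245,.094)),proj('top',(.5245,-.245,.1)),proj('scene',(.5245,-.245,.1)))
im=grab_frame('top').astype(int)
m=np.zeros(im.shape[:2],np.uint8);m[190:280,225:300]=(im[...,2]-im[...,0]>80)[190:280,225:300]
v,u=np.where(m);print(len(u),u.mean(),v.mean(),at('top',u.mean(),v.mean(),.064))
E
```

```text
[ 0.52353005 -0.24741276  0.10147614] 0.0027633564969697113
[ 0.52273464 -0.3285521   0.10147479] 0.004598590847424102
(np.float64(355.0153839892097), np.float64(216.37167923685354)) (np.float64(318.5864744108832), np.float64(168.91276495815347)) (np.float64(355.90781837836806), np.float64(225.249618848444)) (np.float64(324.0975274866542), np.float64(169.82471756732937))
71 260.0422535211268 231.8732394366197 [0.50640362 0.01312576 0.064     ]
```

{"op": "servo_tool", "data": {"deltas": [[[26, 20, -30, 10, 1.75], [26, 45, -80, 10, 3.5], [26, 70, -130, 10, 5.25], [26, 100, -180, 10, 7], [26, 128, -235, 10, 8.5]]]}}

```text
time: 32.67
tool_pos: [0.5239, -0.2128, 0.1883]
tool_rot: [0.0, 0.902, 0.431, 0.0]
contact_force: [0.3, 0.6, 0.4]
gripper_width: 0.301
```

{"op": "servo_tool", "data": {"deltas": [[[26, 0, 0, 0, 1.7], [26, 0, 0, 0, 3.4], [26, 0, 0, 0, 5.1], [26, 0, 0, 0, 6.5], [26, 0, 0, 0, 6.5]]]}}

```text
time: 33.3
tool_pos: [0.5232, -0.2107, 0.1883]
tool_rot: [-0.0, 0.709, 0.705, -0.0]
contact_force: [0.4, -0.2, -0.6]
gripper_width: 0.308
```

{"op": "servo_tool", "data": {"deltas": [[[26, 0, 0, 0, 0], [26, 0, 0, -20, 0], [26, 0, 0, -40, 0], [26, 0, 0, -40, 0]]]}}

```text
time: 33.8
tool_pos: [0.522, -0.2074, 0.1447]
tool_rot: [-0.003, 0.707, 0.707, -0.001]
contact_force: [-1.4, 0.5, -0.4]
gripper_width: 0.307
```

```bash
python3 - <<'E'
from h import *
s=state();print(s['time'],s['tool_pos'],s['tool_rot'],s['contact_force'],s['gripper_width'],s['joint_pos'])
im2=snap('scene','n2f.png');cv2.imwrite('pics/n2.png',cv2.resize(im2[110:240,260:400],None,fx=5,fy=5,interpolation=2)[:,:,::-1])
E
```

```text
33.8 [ 0.52201685 -0.20735522  0.14466923] [-0.00318373  0.70700664  0.70719918 -0.00089007] [-1.40608806  0.48414449 -0.40704869] 0.3067685897533942 [-5.10601511e-01 -4.23960602e-03  1.85273293e+00  1.40868160e-05
  1.29971093e+00 -5.10877628e-01]
```

View pics/n2.png

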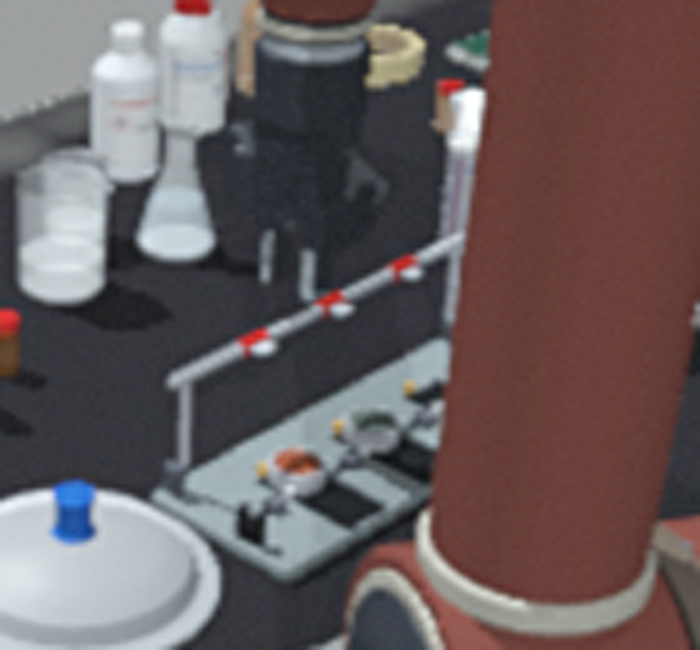

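{"op": "servo_tool", "data": {"deltas": [[[26, 1, 0, -10, 0], [26, 1, 0, -20, 0], [26, 1, 0, -30, 0], [26, 1, 0, -40, 0], [26, 1, 0, -47, 0]]]}}

```text
time: 34.48
tool_pos: [0.5247, -0.2084, 0.1006]
tool_rot: [-0.0, 0.707, 0.707, -0.0]
contact_force: [1.2, 0.6, -0.7]
gripper_width: 0.308
```

```bash
python3 - <<'E'
from h import *
s=state();print(s['time'],s['tool_pos'],s['tool_rot'],s['contact_force'],s['gripper_width'])
im2=snap('scene','n3f.png');cv2.imwrite('pics/n3.png',cv2.resize(im2[130:230,280:370],None,fx=6,fy=6,interpolation=2)[:,:,::-1])
E
```

```text
34.475 [ 0.52470236 -0.20835475  0.10058341] [-4.48580427e-04  7.06947664e-01  7.07265710e-01 -1.16887708e-04] [ 1.18243978  0.55180444 -0.66357144] 0.30792806357421126
```

View pics/n3.png

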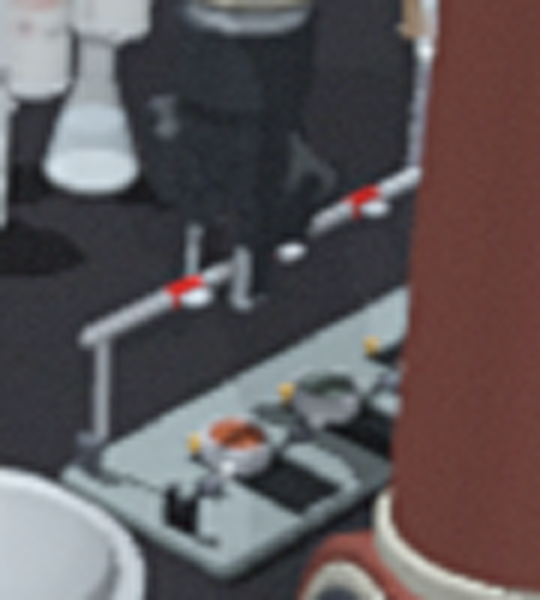

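{"op": "servo_tool", "data": {"deltas": [[[26, -10, 0, -1, 0], [26, -20, 0, -3, 0], [26, -31, 0, -5, 0], [26, -37, 0, -8, 0], [26, -43, 0, -12, 0]]]}}

```text
time: 35.15
tool_pos: [0.4815, -0.2086, 0.0895]
tool_rot: [0.0, 0.707, 0.707, 0.0]
contact_force: [1.0, -0.3, -0.2]
gripper_width: 0.303
```

```bash
python3 - <<'E'
from h import *
s=state();print(s['time'],s['tool_pos'],s['contact_force'],s['gripper_width'])
im2=snap('scene','n4f.png');cv2.imwrite('pics/n4.png',cv2.resize(im2[130:230,280:370],None,fx=6,fy=6,interpolation=2)[:,:,::-1])
E
```

```text
35.15 [ 0.48153501 -0.20860265  0.08951971] [ 1.0299437  -0.29768967 -0.21909998] 0.3026676001285931
```

View pics/n4.png

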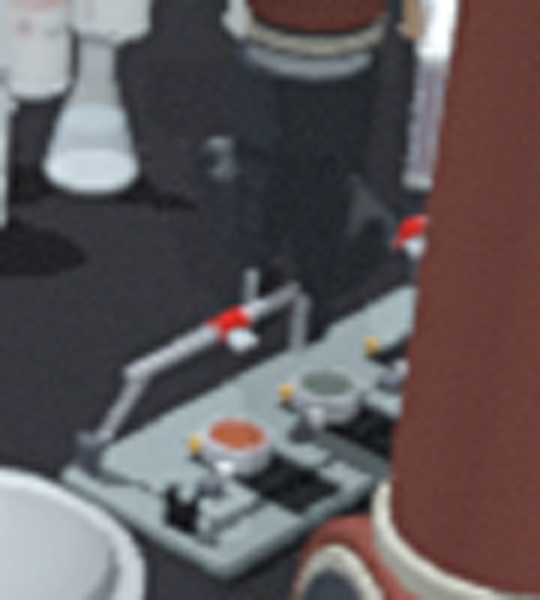

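{"op": "servo_tool", "data": {"deltas": [[[26, -11, 0, -9, 0], [26, -16, 0, -14, 0], [26, -20, 0, -20, 0], [26, -25, 0, -29, 0], [26, -28, 0, -35, 0]]]}}

```text
time: 35.83
tool_pos: [0.4535, -0.2083, 0.0537]
tool_rot: [-0.0, 0.707, 0.707, -0.0]
contact_force: [-0.8, 0.2, 0.3]
gripper_width: 0.302
```

{"op": "servo_tool", "data": {"deltas": [[[26, -1, 0, -3, 0], [26, -2, 0, -6, 0], [26, -2, 0, -8, 0], [26, -2, 0, -8, 0]]]}}

```text
time: 36.33
tool_pos: [0.4521, -0.2085, 0.0466]
tool_rot: [0.0, 0.707, 0.707, 0.0]
contact_force: [0.3, 0.3, 1.0]
gripper_width: 0.307
```

```bash
python3 - <<'E'
from h import *
s=state();print(s['time'],s['tool_pos'],s['contact_force'],s['gripper_width'])
im2=snap('scene','n5f.png');cv2.imwrite('pics/n5.png',cv2.resize(im2[130:230,280:370],None,fx=6,fy=6,interpolation=2)[:,:,::-1])
E
```

```text
36.325 [ 0.45209137 -0.20853042  0.04657675] [0.32799829 0.29182844 0.96748709] 0.306736922755633
```

View pics/n5.png

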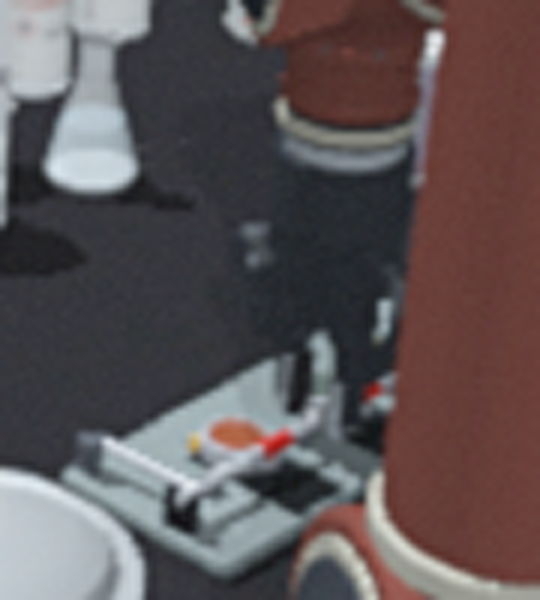

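Bar already appears in the catch. Raise straight up and check.

{"op": "servo_tool", "data": {"deltas": [[[26, 0, 0, 15, 0], [26, 0, 0, 40, 0], [26, 0, 0, 80, 0], [26, 0, 0, 130, 0]]]}}

```text
time: 36.88
tool_pos: [0.4515, -0.2082, 0.1781]
tool_rot: [-0.0, 0.707, 0.707, -0.0]
contact_force: [0.7, -0.6, 0.1]
gripper_width: 0.304
```

{"op": "servo_tool", "data": {"deltas": [[[26, 0, 60, 0, -1.7], [26, 0, 120, 0, -3.4], [26, 0, 180, 0, -5.1], [50, 0, 210, 0, -6.8], [50, 0, 210, 0, -8.5]]]}}

```text
time: 37.5
tool_pos: [0.452, 0.0039, 0.178]
tool_rot: [0.0, 0.939, 0.343, 0.001]
contact_force: [0.6, -1.2, 0.6]
gripper_width: 0.587
```

{"op": "servo_tool", "data": {"deltas": [[[60, -30, 0, 0, -1.7], [60, -60, 0, 0, -3.4], [60, -60, 0, 0, -5.1], [60, -60, 0, 0, -6.5], [60, -60, 0, 0, -6.5]]]}}

```text
time: 38.12
tool_pos: [0.3922, 0.0015, 0.1777]
tool_rot: [0.0, 1.0, 0.012, 0.001]
contact_force: [0.6, -0.5, 0.1]
gripper_width: 0.698
```

```bash
python3 - <<'E'
from h import *
s=state();print(s['time'],s['tool_pos'],s['tool_rot'],s['contact_force'],s['gripper_width'],s['joint_pos'])
im=snap('top','o1.png');cv2.imwrite('pics/o1c.png',cv2.resize(im[180:290,140:430],None,fx=2.7,fy=2.7,interpolation=2)[:,:,::-1])
cv2.imwrite('pics/o1d.png',cv2.resize(im[215:280,285:425],None,fx=5,fy=5,interpolation=2)[:,:,::-1])
im2=snap('scene','o2f.png');cv2.imwrite('pics/o2.png',cv2.resize(im2[130:230,280:380],None,fx=6,fy=6,interpolation=2)[:,:,::-1])
E
```

```text
38.125 [0.3922225  0.00147452 0.177744  ] [1.85707037e-04 9.99929555e-01 1.18299380e-02 9.49946767e-04] [ 0.55687478 -0.54131412  0.14807701] 0.6980885568908436 [-1.86571561e-01 -5.10488597e-01  2.20763473e+00  1.04319066e-05
  1.44251069e+00  1.36056300e+00]
```

View pics/o1c.png

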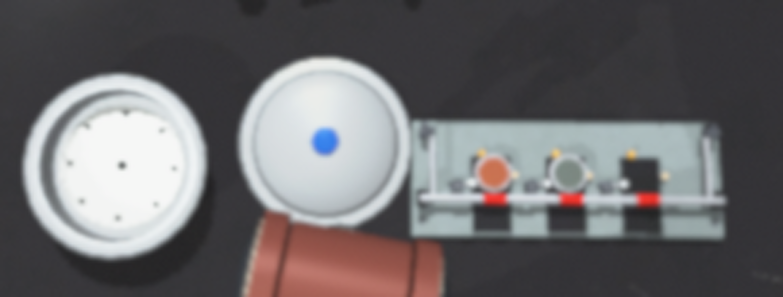

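View pics/o1d.png

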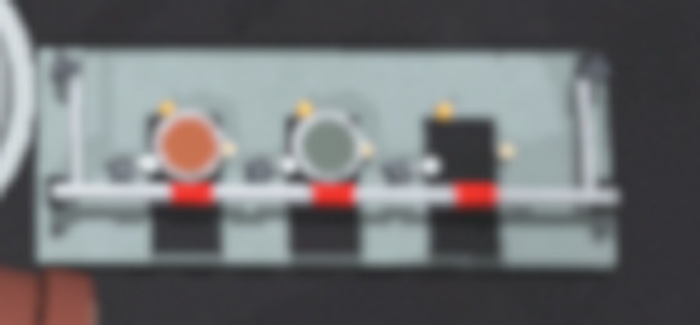

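View pics/o2.png

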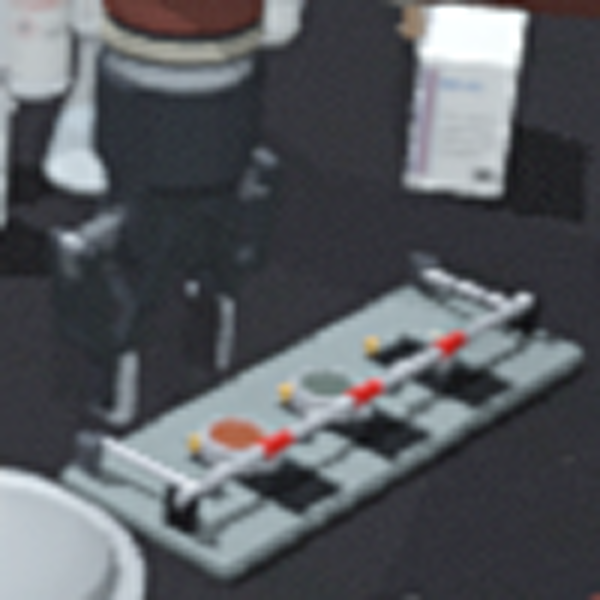

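```bash
python3 - <<'E'
from h import *
im=grab_frame('top').astype(int)
m=np.zeros(im.shape[:2],np.uint8);m[190:280,225:300]=(im[...,2]-im[...,0]>80)[190:280,225:300]
v,u=np.where(m);a=(u.mean(),v.mean());print(len(u),a,at('top',*a,.064))
im=grab_frame('scene').astype(int)
m=np.zeros(im.shape[:2],np.uint8);m[195:230,250:295]=(im[...,2]-im[...,0]>60)[195:230,250:295]
v,u=np.where(m);b=(u.mean(),v.mean());print(len(u),b,at('scene',*b,.054))
for p in((.506,.013,0.128-.074),): print(proj('scene',p))
# flange of bowl now
g=grab_frame('top')[...,1];w=(g>150).astype(np.uint8);M=np.zeros_like(w);M[200:285,140:225]=w[200:285,140:225]
cn=max(cv2.findContours(M,0,2)[0],key=cv2.contourArea);e=cv2.fitEllipse(cv2.convexHull(cn));print(e,at('top',*e[0],.058))
E
```

```text
71 (np.float64(260.0422535211268), np.float64(231.8732394366197)) [0.50640362 0.01312576 0.064     ]
94 (np.float64(274.21276595744683), np.float64(211.96808510638297)) [0.50248921 0.01609533 0.054     ]
(np.float64(274.1451807909682), np.float64(211.13243846149095))
((181.99737548828125, 240.99925231933594), (65.91815185546875, 68.39582061767578), 39.77526092529297) [0.47981605 0.23214894 0.058     ]
```

{"op": "servo_tool", "data": {"deltas": [[[60, 40, 4, 0, -0.2], [60, 80, 8, 0, -0.2], [60, 114, 12, 0, -0.2], [60, 114, 12, -30, -0.2], [60, 114, 12, -60, -0.2]]]}}

```text
time: 39.0
tool_pos: [0.5067, 0.0136, 0.116]
tool_rot: [-0.0, 1.0, 0.001, 0.0]
contact_force: [-0.1, -0.3, 0.4]
gripper_width: 0.704
```

{"op": "servo_tool", "data": {"deltas": [[[60, 0, 0, 0, 0], [60, 0, 0, 0, 0]]]}}

```text
time: 39.25
tool_pos: [0.5066, 0.0134, 0.1176]
tool_rot: [0.0, 1.0, 0.001, 0.001]
contact_force: [0.4, 0.6, 0.1]
gripper_width: 0.705
```

{"op": "servo_tool", "data": {"deltas": [[[60, 0, 0, -20, 0], [60, 0, 0, -40, 0], [60, 0, 0, -52, 0], [60, 0, 0, -57, 0], [60, 0, 0, -57, 0]]]}}

```text
time: 39.88
tool_pos: [0.5063, 0.0134, 0.0601]
tool_rot: [0.0, 1.0, 0.0, 0.0]
contact_force: [-0.2, 0.5, 0.1]
gripper_width: 0.699
```

{"op": "servo_tool", "data": {"deltas": [[[10, 0, 0, 0, 0], [10, 0, 0, 0, 0], [10, 0, 0, 0, 0], [10, 0, 0, 0, 0], [10, 0, 0, 0, 0]]]}}

```text
time: 40.5
tool_pos: [0.5066, 0.0137, 0.0606]
tool_rot: [-0.0, 1.0, 0.0, 0.001]
contact_force: [-1.8, 3.1, 6.5]
gripper_width: 0.288
```

{"op": "servo_tool", "data": {"deltas": [[[10, 0, 0, 20, 0], [10, 0, 0, 60, 0], [10, 0, 0, 100, 0], [10, 0, 0, 120, 0], [10, 0, 0, 120, 0]]]}}

```text
time: 41.12
tool_pos: [0.5067, 0.0133, 0.1805]
tool_rot: [0.0, 1.0, 0.0, 0.001]
contact_force: [-0.1, -0.2, -2.1]
gripper_width: 0.287
```

```bash
python3 - <<'E'
from h import *
s=state();print(s['time'],s['tool_pos'],s['tool_rot'],s['contact_force'],s['gripper_width'])
im2=snap('scene','p2f.png');cv2.imwrite('pics/p2.png',cv2.resize(im2[120:290,180:350],None,fx=3.5,fy=3.5,interpolation=2)[:,:,::-1])
E
```

```text
41.125 [0.50668935 0.01332337 0.18052834] [2.52022920e-04 9.99999042e-01 4.26733655e-04 1.29277579e-03] [-0.0624791  -0.20885117 -2.11431044] 0.2867402465154279
```

View pics/p2.png

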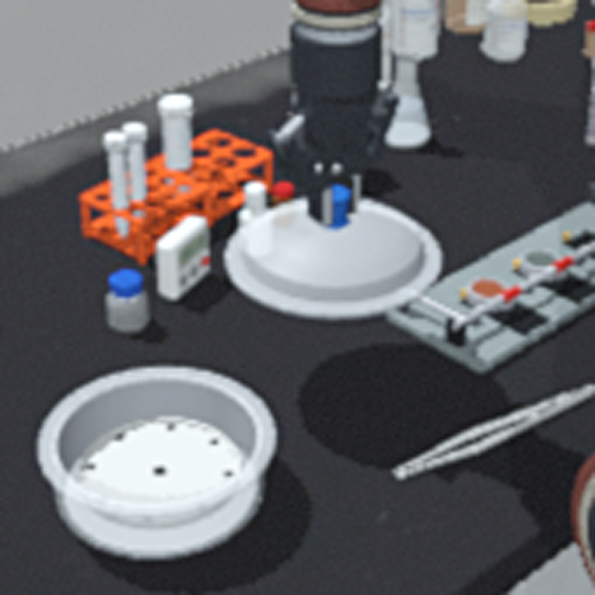

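{"op": "servo_tool", "data": {"deltas": [[[10, -6, 45, 0, 0], [10, -13, 95, 0, 0], [10, -20, 145, 0, 0], [10, -27, 195, 0, 0], [10, -27, 218, 0, 0]]]}}

```text
time: 41.8
tool_pos: [0.4768, 0.2332, 0.1763]
tool_rot: [0.001, 1.0, 0.002, -0.002]
contact_force: [0.1, -1.1, -2.5]
gripper_width: 0.284
```

{"op": "servo_tool", "data": {"deltas": [[[10, 0, 0, 0, 0], [10, 0, 0, 0, 0], [10, 0, 0, -20, 0], [10, 0, 0, -40, 0], [10, 0, 0, -40, 0]]]}}

```text
time: 42.42
tool_pos: [0.4769, 0.2303, 0.1358]
tool_rot: [0.001, 1.0, 0.0, -0.003]
contact_force: [-1.0, 0.5, -2.0]
gripper_width: 0.284
```

```bash
python3 - <<'E'
from h import *
s=state();print(s['time'],s['tool_pos'],s['tool_rot'],s['contact_force'],s['gripper_width'])
im2=snap('scene','q2f.png');cv2.imwrite('pics/q2.png',cv2.resize(im2[150:290,160:300],None,fx=4,fy=4,interpolation=2)[:,:,::-1])
E
```

```text
42.425 [0.47686868 0.23025984 0.13578194] [ 1.04015815e-03  9.99994446e-01  7.11567007e-07 -3.16641185e-03] [-0.95007862  0.50708634 -1.98833541] 0.283957075129163
```

View pics/q2.png

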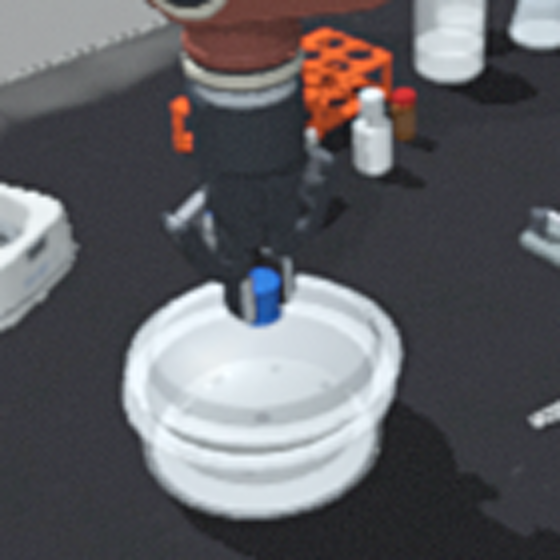

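{"op": "servo_tool", "data": {"deltas": [[[10, 1, 1, -8, 0], [10, 1, 1, -14, 0], [10, 1, 1, -17, 0], [10, 1, 1, -19, 0], [10, 1, 1, -19, 0]]]}}

```text
time: 43.1
tool_pos: [0.48, 0.2325, 0.1205]
tool_rot: [-0.0, 1.0, 0.0, -0.0]
contact_force: [-0.2, -0.9, -2.0]
gripper_width: 0.287
```

{"op": "servo_tool", "data": {"deltas": [[[10, -0.5, -1, -1, 0], [10, -0.5, -1, -2, 0], [10, -0.5, -1, -2.5, 0], [10, -0.5, -1, -2.5, 0]]]}}

```text
time: 43.6
tool_pos: [0.4796, 0.2314, 0.1186]
tool_rot: [0.0, 1.0, 0.0, 0.0]
contact_force: [-2.4, -2.3, 3.6]
gripper_width: 0.28
```

{"op": "servo_tool", "data": {"deltas": [[[55, 0, 0, 0, 0], [60, 0, 0, 0, 0], [60, 0, 0, 0, 0], [60, 0, 0, 30, 0], [60, 0, 0, 70, 0]]]}}

```text
time: 44.22
tool_pos: [0.4786, 0.2312, 0.1874]
tool_rot: [0.0, 1.0, 0.0, -0.002]
contact_force: [0.2, -0.1, -0.6]
gripper_width: 0.703
```

{"op": "servo_tool", "data": {"deltas": [[[60, -20, -50, 30, 0], [60, -40, -110, 30, 0], [60, -60, -170, 30, 0], [60, -80, -230, 30, 0], [60, -80, -230, 30, 0]]]}}

```text
time: 44.85
tool_pos: [0.3988, -0.0016, 0.2182]
tool_rot: [0.0, 1.0, -0.003, 0.001]
contact_force: [0.4, 0.4, 0.1]
gripper_width: 0.703
```

```bash
python3 - <<'E'
from h import *
s=state();print(s['time'],s['tool_pos'],s['contact_force'])
im=snap('top','r1.png');cv2.imwrite('pics/r1c.png',cv2.resize(im[180:290,140:430],None,fx=2.7,fy=2.7,interpolation=2)[:,:,::-1])
im2=snap('scene','r2f.png');cv2.imwrite('pics/r2.png',cv2.resize(im2[120:290,170:380],None,fx=3.5,fy=3.5,interpolation=2)[:,:,::-1])
i=im.astype(int);m=np.zeros(i.shape[:2],bool);m[225:255,160:200]=(i[...,2]-i[...,0]>80)[225:255,160:200]
v,u=np.where(m);print(len(u),u.mean(),v.mean(),at('top',u.mean(),v.mean(),.126))
i=im2.astype(int);m=np.zeros(i.shape[:2],bool);m[215:242,210:240]=(i[...,2]-i[...,0]>60)[215:242,210:240]
v,u=np.where(m);print(len(u),u.mean(),v.mean())
# bar height
def reds(im,box):
    i=im.astype(int);m=((i[...,0]-i[...,1]>80)&(i[...,0]-i[...,2]>80)&(i[...,1]<80)).astype(np.uint8);M=np.zeros_like(m);x0,x1,y0,y1=box;M[y0:y1,x0:x1]=m[y0:y1,x0:x1]
    k,l,s,c=cv2.connectedComponentsWithStats(M);return sorted([c[j] for j in range(1,k) if s[j,4]>5],key=lambda c:c[0])
A=reds(im,(310,400,235,265));B=reds(im2,(310,370,180,210));print(A,B)
if len(A)==len(B):
  for a,b in zip(A,B):
    o1,d1=ray('top',*a);o2,d2=ray('scene',*b)
    t=np.linalg.lstsq(np.c_[d1,-d2],o2-o1,rcond=None)[0];p,q=o1+t[0]*d1,o2+t[1]*d2;print((p+q)/2,np.linalg.norm(p-q))
for z in(('red',(322.1,243.2)),):pass
pellets(.026,(310,365,238,252))
E
```

```text
44.85 [ 0.39875413 -0.00164302  0.21819746] [0.44448802 0.38105947 0.09065371]
88 177.95454545454547 240.0909090909091 [0.48070936 0.22787876 0.126     ]
123 223.739837398374 228.5691056910569
[array([322.88, 253.64]), array([351.375     , 253.70833333]), array([379.61290323, 253.06451613])] [array([325.75 , 203.625]), array([340.75, 195.  ]), array([355., 187.])]
[ 0.44662778 -0.16732454  0.0312633 ] 0.0022546662521822827
[ 0.44731302 -0.24818146  0.03085443] 0.002054110337863577
[ 0.44894538 -0.32933169  0.02945726] 0.004776648073554707
red 86 [322.4 243.6] [ 0.476  -0.1667  0.026 ]
grey 80 [350.3 243.7] [ 0.4764 -0.2466  0.026 ]
sand 51 [322.7 244.2] [ 0.4742 -0.1674  0.026 ]
```

View pics/r1c.png

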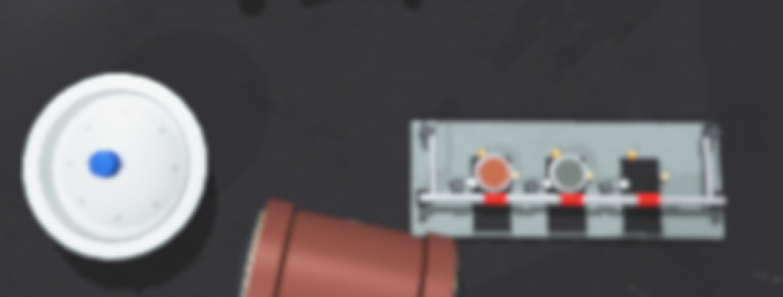

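View pics/r2.png

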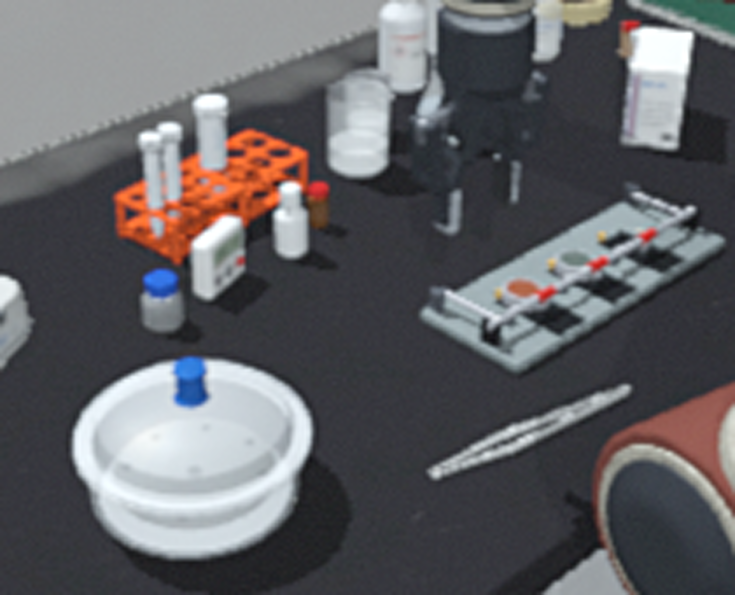

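```bash
python3 -c "
from plant import job_done
print(job_done())"
```

```text
the job is handed in; nothing more can be done
None
```

I handed the job in at about 45 s, and every check I could make by camera and wrist force came out right. `job_done()` gave no verdict.

**What I did:** I set the lid aside on the worktop between the bowl and the carrier. The bail was already open. I laid the two pellets present in their lanes and pushed each against its end pin: red-brown into nest 1, dark grey into nest 2. There was no sand-coloured pellet. I then swung the bail over into its catches and put the lid back.

**Last checks:**
- **Pellets:** Both lie flat at x ≈ 0.476, 80 mm apart as they should be, behind the tabs. Each push stopped with about 7 N at the same tool position. The contact forces on pin, bearing and roller could not be read directly.
- **Bail:** The bar triangulates to about 31 mm high, against 32 mm when closed.
- **Lid:** The knob is within about 1 mm of where it started, and the lid looks level on the flange.
- **Bystanders:** They look unmoved in the pictures, but I did not measure them at the end.

**What disagreed:**
- **Bail at the start:** The bar measured nearly upright, about 1.6 rad, rather than leaning back at 2.0.
- **Gripper reading:** It showed about 36 mm across the 40 mm pellets.
- **Lid knocked:** The lid was shifted about 2 cm while set aside, up against the carrier's edge. I measured it again before picking it up.

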